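# Find the loaded slide magazine by heft and load it into the slide reader

### The job

One of the three look-alike closed slide magazines leaning in the blue rack is loaded with glass slides and clearly heavier; the other two are empty. Find the loaded one by its weight, stand it fully home in the orange cradle of the slide reader with both empty ones standing in the rack, then swing the clear hood down and press it fully shut past its catch. Never tip a magazine over, and leave the blue bottle, the tip box and the timer where they are.

Things in the scene. Friction and masses are not known exactly. Their poses are not given: they have to be found in the camera images.
- mag_a_center (a point): closed white slide magazine, one of three look-alikes: 84 mm wide (y), 30 mm thick (x), 85 mm tall (z, along its lean), grey band, green top patch. Point: its centre. Grip it across its 30 mm thickness, in its upper 35 mm, firmly (it can swing about the pads). Empty about 0.14 kg, loaded about 0.39 kg; which one is loaded varies, whatever its name or place.
- mag_b_center (a point): closed white slide magazine, one of three look-alikes: 84 mm wide (y), 30 mm thick (x), 85 mm tall (z, along its lean), grey band, green top patch. Point: its centre. Grip it across its 30 mm thickness, in its upper 35 mm, firmly (it can swing about the pads). Empty about 0.14 kg, loaded about 0.39 kg; which one is loaded varies, whatever its name or place.
- mag_c_center (a point): closed white slide magazine, one of three look-alikes: 84 mm wide (y), 30 mm thick (x), 85 mm tall (z, along its lean), grey band, green top patch. Point: its centre. Grip it across its 30 mm thickness, in its upper 35 mm, firmly (it can swing about the pads). Empty about 0.14 kg, loaded about 0.39 kg; which one is loaded varies, whatever its name or place.
- slot_left (a point): Left-hand (+y) pocket of the blue rack: the point where the centre of a magazine standing in it lies; axes are the rack's (level; x away from the robot at yaw 0, y along the row of pockets). A magazine leans 25 degrees in it, its top towards -x: it is drawn out along (-0.423, 0, 0.906) of these axes and put in the opposite way.
- slot_mid (a point): Middle pocket of the blue rack: the point where the centre of a magazine standing in it lies; axes are the rack's (level; x away from the robot at yaw 0, y along the row of pockets). Pockets are 108 mm apart, 34 by 90 mm inside; along the lean the back plate (on the low, -x side) is 38 mm high, the front lip 14, the side cheeks 26 mm.
- slot_right (a point): Right-hand (-y) pocket of the blue rack: the point where the centre of a magazine standing in it lies; axes are the rack's (level; x away from the robot at yaw 0, y along the row of pockets). A magazine at rest lies against the back plate, as the point is given; the middle of the 4 mm play lies 2 mm from it along (0.906, 0, 0.423).
- cradle_seat (a point): the orange cradle in the white slide reader, a pocket just like those of the rack (same 25 degree lean towards the reader's -x, same sizes and play). Point: where the centre of a magazine standing fully home in it lies; it moves with the cradle. Axes are the reader's (level; x away from the robot at yaw 0).
- cradle (a joint): how far the sprung cradle has sunk, m, along the lean: 0 empty or under an empty magazine (it gives way only to about 2 N), 0.010 under the loaded magazine.
- hood (a joint): angle of the clear hood, rad: 0 shut, 1.4 fully open. Starts at 1.28 to 1.4 and stays there. Pushed below about 0.5 it sinks slowly by itself until it rests on a sprung roller catch at about 0.07 (10 mm gap in front); pressing the tab down with some 5 to 15 N snaps it past the catch to 0.
- hood_hinge (a point): middle of the hood's hinge line, at its far (+x) lower edge, axis along y. Axes turn with the hood (level when shut). The hood (155 long, 140 wide, 110 mm high) reaches from here to -x and up. The reader's white console, 115 mm high, stands beside it, its near face 95 mm to +y of the hood's middle.
- hood_tab (a point): pushed face of the orange tab on the hood's front wall, 175 mm before (-x) and 65 mm above the hinge in the hood's axes. Tab: 70 mm wide (y), 10 thick, sticking out 40 mm, the point 20 mm from its free edge. z points out of the pushed face: up when shut; when open the tab points up and this face looks away from the robot.
- flask: bystander: blue bottle, 52 mm across and 120 mm high; origin under its middle.
- tip_box: bystander: orange box with a clear cover, 80 by 120 by 55 mm; origin under its middle.
- timer: bystander: flat round white timer, 50 mm across, 20 mm high; origin under its middle.

How it is judged:
By the outcome, as a careful person would: the job done as asked, in the order asked, and still so for the second after the job is handed in, with the robot touching nothing.
It also fails if it takes over 72 s, if anything falls off the work surface, if the arm or the gripper's body presses on something with over 40 N, if the wrist force passes 120 N, or if a joint passes its speed limit or range.

### The arm

A 6-joint arm with a two-finger parallel gripper is mounted at the origin on the work surface. World frame = base frame: x ahead of the robot, y to its left, z up, the work surface at z = 0. Lengths are in m, angles in rad, forces in N, time in s.
With the tool pointing down it reaches from about 0.4 to 0.825 m from the base axis. Payload 7 kg.
Tool frame: the origin (TCP) lies at the very end of the fingers, on their centre line; the grasp point (between the pads) lies 19 mm behind it (arm.pinch_z is the z of the grasp point in the tool frame, in m); z points along the fingers, y is the direction in which the jaws open and shut (so a half turn about z gives the same grasp; the last joint's range is limited). The gripper opens to 88 mm and grips with 3 to 60 N. Pads are 19 mm wide; open, the fingers measure 130 mm over their backs; the gripper's body (78 mm by 193 mm) begins 47 mm behind the grasp point.
Start: joints at [-0.908, 0.359, 0.012, 0, -1.224, -0.288], TCP at [0.247, -0.628, 0.227] pointing down, gripper open.
Joint ranges: [-3.07, 3.07], [-1.43, 2.12], [-1.02, 1.25], [-3.03, 1.67], [-3.05, -0], [-3.03, 3.03]. Speed limits (rad/s): [2.39, 2.39, 3.01, 3.14, 3.14, 3.14].

### API

Orientations are given as [roll, pitch, yaw] about the fixed x, y, z axes, in that order (R = Rz(yaw) Ry(pitch) Rx(roll)).
In Python, from station import arm gives the robot as it stands.
- The arm moves only by the tool drive_tool, never from a script. Its argument "targets" is a list of rows, each a list of 6 numbers: the shift along the world's x, y, z in units of 0.04 m (1.0 is 0.04 m), then the turn, a rotation vector about the world's x, y, z in units of 6 degrees (1.0 is 6 degrees). In form: [[x, y, z, wx, wy, wz], ...]. A call has 1 to 5 rows; each row shifts and turns the commanded pose from where the row before left it; what a row does not reach is not made up. A row lasts 1/8 s, in which the tool goes at most 62.5 mm and 10.7 degrees, less where a joint would pass 70% of its speed; a pose out of reach is approached as far as the arm can. A call with a number of a shift or a turn outside -1 to 1 is refused whole. A call with a gripper value outside its range is refused whole. "claw" is the opening, from 0 (shut) to 1 (fully open), set as the call begins (left out, the last holds). The fingers move at their own pace and stop on an object; "newtons" is the grip in N (left out, the last holds). Time passes only in rows, so rows that do not move let the fingers close. It gives the time, the measured TCP pose, the force and the opening at its end, in the units of the state.
- arm.get_state(): the state, without advancing time (a new reading comes with each control period).
- arm.grab_frame(name): name is "scene" or "top"; returns (picture, depth): 420x560x3 uint8, red, green, blue; 420x560 float32, m along the optical axis (not along the pixel's ray), 0 where there is no reading.
- arm.get_calibration(name): a dict with "mtx" (3x3 intrinsics, pixels), "dist_coeffs" ([k1, k2, p1, p2, k3] as OpenCV has them; the pictures are not rectified), "origin" and "rotation" of the camera in the world. Camera axes: x right, y up, looking along -z (the intrinsics and any distortion apply to the point x, -y, -z); pixel columns grow to the right and rows downward; lengths in m; the calibration is good to about 2 mm. A picture is of the moment at which its call begins. get_calibration takes no time and is no camera call.
- arm.job_done(): hands the job in, once; it reports no verdict.
Trained networks look in the newest picture that a camera, given by its name, has taken for a name from the list of things; names that differ only in an ending like _2 or _b are one class to them, and where a whole thing is asked for, a point or a joint stands for the part that bears it (a point fixed in the world has none). Each returns a list of dicts, best first, with "score" (0 to 1); they miss things now and then, are a little off and sometimes report something else, mostly with a low value. They report only what shows in the picture. A call takes as long as a camera call.
- arm.search_frame(target, camera): "point" ([x, y, z] in m, in the coordinates of the camera as it stood for that picture, good to about 4 mm: the middle of the surface that is visible of it).
- arm.cut_out(target, camera): "pixels" (420x560 bool, what is visible of it).
- arm.landmark_of(target, camera): "point" ([x, y, z] in m, in the coordinates of the camera as it stood for that picture, good to about 4 mm: a listed point, or the origin of a listed thing).
The state is a dict: "t": time; "q": joint angles; "qd": joint speeds; "joint_efforts": joint torques, N m; "eef_pos": TCP position; "ee_rot": TCP orientation; "force": force on the tool from outside, world axes, zero at the start; "moment": the same for the moment, N m; "width": finger opening in m.
Only numpy, scipy, OpenCV 4.12 (cv2) and the standard library are available. Lean on these libraries where they do the work, as an engineer would, in place of code of your own. Each camera call takes 0.05 s, during which the arm holds its last target. There are 200 camera calls.

## Working session

There is one attempt and no reset: what is moved stays moved. The work goes in short steps, Python scripts to look and compute and a tool call to move; the robot and the scene stay as the last step left them, time stands still between calls to the robot, and variables do not carry over. Pictures are saved under pics/ and viewed, about 8 in all and at most 12, crops included, and the job is handed in when it is done.

Besides the shell and the picture viewer there is one more tool, called after "Emit:" by a JSON object that holds its "name" and its "arguments". drive_tool: Moves the arm, as the interface text tells. Shifts and turns lie within -1 to 1; 1 stands for 0.04 m of shift or 6 degrees of turn. Its arguments: {"type":"object","properties":{"targets":{"type":"array"},"claw":{"type":"number"},"newtons":{"type":"number"}},"required":["targets"]}

```bash
ls; mkdir -p pics; cat > h.py <<'E'
import numpy as np, cv2
from station import arm
from scipy.spatial.transform import Rotation as R
def w(p,c):
    k=arm.get_calibration(c); return np.array(k["rotation"])@np.array(p)+np.array(k["origin"])
def cloud(c,d):
    k=arm.get_calibration(c); v,u=np.mgrid[0:420,0:560]
    n=cv2.undistortPoints(np.stack([u,v],-1).reshape(-1,1,2).astype(float),np.array(k["mtx"]),np.array(k["dist_coeffs"])).reshape(420,560,2)
    P=np.stack([n[...,0]*d,-n[...,1]*d,-d],-1)
    return P@np.array(k["rotation"]).T+np.array(k["origin"])
def snap(c,f=None):
    p,d=arm.grab_frame(c)
    if f: cv2.imwrite("pics/"+f,p[...,::-1])
    return p,d
E
python3 - <<'E'
from h import *
np.set_printoptions(precision=4,suppress=True)
out=[]
for c in ("scene","top"):
    p,d=snap(c); out.append(p); np.save(c+".npy",cloud(c,d))
    k=arm.get_calibration(c); print(c,k["origin"],np.array(k["rotation"]).tolist())
    for n in ["mag_a_center","slot_left","slot_mid","slot_right","cradle_seat","hood_hinge","hood_tab","flask","tip_box","timer"]:
        for r in arm.landmark_of(n,c)[:3]: print(n,w(r["point"],c),round(r["score"],2))
cv2.imwrite("pics/a.png",out[0][...,::-1]);cv2.imwrite("pics/b.png",out[1][...,::-1])
print(arm.get_state(),arm.pinch_z)
E
```

```text
picsTraceback (most recent call last):
  File "<stdin>", line 5, in <module>
  File "h.py", line 10, in cloud
    return P@np.array(k["rotation"]).T+np.array(k["origin"])
           ~~~~~~~~~~~~~~~~~~~~~~~~~~~^~~~~~~~~~~~~~~~~~~~~~
ValueError: operands could not be broadcast together with shapes (420,560) (3,)
```

```bash
python3 - <<'E'
s=open('h.py').read()
s=s.replace('np.array(k["rotation"])','rot(k)').replace('def w(','def rot(k):\n    r=np.array(k["rotation"]); return r if r.ndim==2 else R.from_euler("xyz",r).as_matrix()\ndef w(')
open('h.py','w').write(s)
E
python3 - <<'E'
from h import *
np.set_printoptions(precision=4,suppress=True)
out=[]
for c in ("scene","top"):
    p,d=snap(c); out.append(p); np.save(c+".npy",cloud(c,d))
    k=arm.get_calibration(c); print(c,k["origin"],k["rotation"])
    for n in ["mag_a_center","slot_left","slot_mid","slot_right","cradle_seat","hood_hinge","hood_tab","flask","tip_box","timer"]:
        for r in arm.landmark_of(n,c)[:3]: print(n,w(r["point"],c),round(r["score"],2))
cv2.imwrite("pics/a.png",out[0][...,::-1]);cv2.imwrite("pics/b.png",out[1][...,::-1])
print(arm.get_state(),arm.pinch_z)
E
```

```text
scene [ 1.0905 -0.3304  0.8791] [ 0.6268 -0.0161  1.0533]
mag_a_center [ 0.6016 -0.1051  0.0739] 0.85
slot_mid [ 0.5669 -0.2074  0.0735] 0.66
cradle_seat [0.5288 0.1725 0.0742] 0.82
cradle_seat [ 0.5673 -0.2049  0.0724] 0.3
hood_tab [0.6467 0.188  0.2048] 0.79
flask [ 0.7849 -0.0072 -0.0005] 0.68
tip_box [ 0.7639 -0.2711  0.0014] 0.75
timer [ 0.4396 -0.1262  0.0031] 0.55
top [ 0.5372 -0.0451  0.956 ] [ 0.107   0.0102 -1.5587]
slot_left [ 0.605  -0.1062  0.0742] 0.68
slot_left [0.533  0.1734 0.075 ] 0.67
slot_mid [ 0.5671 -0.2057  0.0739] 0.87
slot_right [ 0.5348 -0.3124  0.0744] 0.86
slot_right [0.6502 0.1884 0.21  ] 0.46
cradle_seat [0.5341 0.1724 0.0764] 0.82
hood_hinge [ 0.6061 -0.1059  0.0743] 0.5
hood_tab [0.6492 0.1892 0.2087] 0.66
flask [ 0.7866 -0.0081 -0.0021] 0.81
tip_box [ 0.7633 -0.277  -0.003 ] 0.91
tip_box [ 0.437  -0.1224  0.0035] 0.59
timer [ 0.4374 -0.1201  0.0015] 0.59
{'t': 1.15, 'q': array([-0.9079,  0.3586,  0.0119, -0.    , -1.2241, -0.2881]), 'qd': array([-0.0002, -0.0008,  0.    ,  0.0006, -0.003 ,  0.0005]), 'joint_efforts': array([ -0.0003, -58.2402,  29.3303,   7.0023,   0.0123,  -0.    ]), 'eef_pos': array([ 0.2471, -0.6281,  0.2266]), 'ee_rot': array([ 3.1416,  0.    , -2.7668]), 'force': array([ 0.477 ,  0.2516, -0.2433]), 'moment': array([-0.0065,  0.0025, -0.0194]), 'width': 0.08747997641813549} -0.0188
```

View pics/a.png

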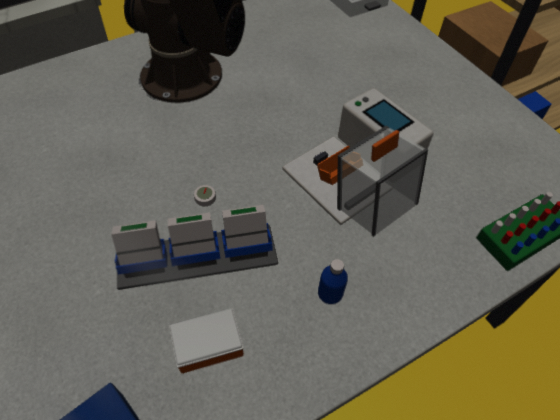

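View pics/b.png

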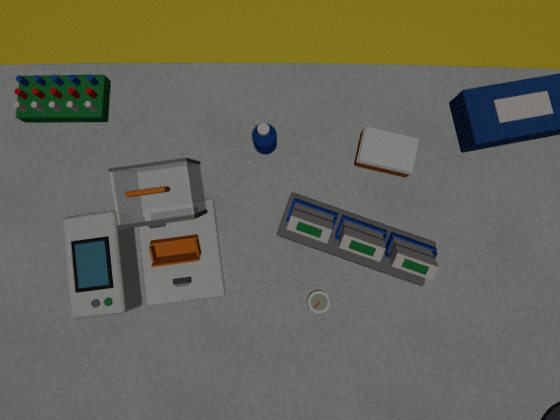

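```bash
cat >> h.py <<'E'
np.set_printoptions(precision=3,suppress=True)
def goalR(yaw,lean=25):
    a=np.radians(lean); z=np.array([np.sin(a),0,-np.cos(a)]); y=-np.array([np.cos(a),0,np.sin(a)])
    return R.from_euler("z",yaw,degrees=True).as_matrix()@np.stack([np.cross(y,z),y,z],1)
def delta(p,M):
    s=arm.get_state(); C=R.from_euler("xyz",s["ee_rot"])
    return (np.array(p)-s["eef_pos"])/.04, np.degrees((R.from_matrix(M)*C.inv()).as_rotvec())/6
E
python3 - <<'E'
from h import *
S=np.load("scene.npy");T=np.load("top.npy")
a=cv2.imread("pics/a.png")[...,::-1].astype(int);b=cv2.imread("pics/b.png")[...,::-1].astype(int)
org=lambda i:(i[...,0]>120)&(i[...,0]>2*i[...,1])&(i[...,2]<60)
ok=org(a)&(S[...,2]>.15)&(S[...,1]>0); P=S[ok]; c=P.mean(0); u,s,v=np.linalg.svd(P-c,full_matrices=False)
print("tab scene",len(P),c,s,v, P.min(0),P.max(0))
ok=org(b)&(T[...,2]>.15)&(T[...,1]>0); P=T[ok]; print("tab top",len(P),P.mean(0),P.max(0),cv2.minAreaRect((P[:,:2]*1000).astype(np.float32)))
for nm,lo,hi,x0,x1,y0,y1 in [("console",.105,.125,.3,.8,.15,.5),("magtops",.09,.14,.4,.75,-.45,-.03),("base",.006,.03,.3,.8,.05,.3)]:
    m=(T[...,2]>lo)&(T[...,2]<hi)&(T[...,0]>x0)&(T[...,0]<x1)&(T[...,1]>y0)&(T[...,1]<y1)
    n,l,st,_=cv2.connectedComponentsWithStats(m.astype(np.uint8))
    for i in range(1,n):
        if st[i,4]>150: P=T[l==i]; print(nm,len(P),P.mean(0),cv2.minAreaRect((P[:,:2]*1000).astype(np.float32)))
m=org(b)&(T[...,1]>0)&(T[...,2]<.12)&(T[...,2]>.02); P=T[m];print("cradle",len(P),P.mean(0),cv2.minAreaRect((P[:,:2]*1000).astype(np.float32)))
for n,yaw,p in [("R",-18.8,(.5345,-.3124,.0744)),("M",-18.8,(.567,-.2065,.074)),("L",-18.8,(.604,-.106,.074))]:
    M=goalR(yaw); 
    for o in (.10,.005): q=np.array(p)-M[:,2]*o-M[:,1]*.000; print(n,o,q,*delta(q,M))
E
```

```text
tab scene 53 [0.641 0.185 0.225] [0.131 0.012 0.007] [[ 0.141 -0.99  -0.007]
 [ 0.822  0.113  0.558]
 [-0.551 -0.085  0.83 ]] [0.635 0.156 0.223] [0.646 0.214 0.228]<stdin>:7: RuntimeWarning: Mean of empty slice.
  ret = um.true_divide(
Traceback (most recent call last):
ValueError: zero-size array to reduction operation maximum which has no identity
```

```bash
python3 - <<'E'
from h import *
S=np.load("scene.npy");T=np.load("top.npy")
org=lambda f:(lambda h:(h[...,0]<18)&(h[...,1]>150)&(h[...,2]>70))(cv2.cvtColor(cv2.imread(f),cv2.COLOR_BGR2HSV))
A=org("pics/a.png");B=org("pics/b.png")
rect=lambda P:cv2.minAreaRect((P[:,:2]*1000).astype(np.float32))
P=S[A&(S[...,2]>.15)&(S[...,1]>0)]; c=P.mean(0); u,s,v=np.linalg.svd(P-c,full_matrices=False)
print("tab scene",len(P),c,s,v, P.min(0),P.max(0))
P=T[B&(T[...,2]>.15)&(T[...,1]>0)]; print("tab top",len(P),P.mean(0) if len(P) else 0, rect(P) if len(P) else 0)
for nm,lo,hi,x0,x1,y0,y1 in [("console",.105,.125,.3,.8,.15,.5),("magtops",.09,.14,.4,.75,-.45,-.03)]:
    m=(T[...,2]>lo)&(T[...,2]<hi)&(T[...,0]>x0)&(T[...,0]<x1)&(T[...,1]>y0)&(T[...,1]<y1)
    n,l,st,_=cv2.connectedComponentsWithStats(m.astype(np.uint8))
    for i in range(1,n):
        if st[i,4]>100: P=T[l==i]; print(nm,len(P),P.mean(0),rect(P))
P=T[B&(T[...,1]>0)&(T[...,2]<.12)&(T[...,2]>.02)];print("cradle",len(P),P.mean(0),rect(P))
for n,yaw,p in [("R",-18.8,(.5345,-.3124,.0744)),("M",-18.8,(.567,-.2065,.074)),("L",-18.8,(.604,-.106,.074))]:
    M=goalR(yaw); 
    for o in (.10,.005): q=np.array(p)-M[:,2]*o; print(n,o,q,*delta(q,M))
E
```

```text
tab scene 112 [0.641 0.187 0.225] [0.208 0.024 0.016] [[ 0.143 -0.99  -0.004]
 [ 0.986  0.143 -0.085]
 [-0.084 -0.008 -0.996]] [0.634 0.153 0.22 ] [0.649 0.22  0.228]
tab top 199 [0.641 0.186 0.223] ((641.5571899414062, 185.77276611328125), (8.324048042297363, 67.53263092041016), 8.463756561279297)
console 5634 [0.513 0.315 0.114] ((514.1953125, 318.39776611328125), (200.7451629638672, 110.45404052734375), 8.744277954101562)
magtops 844 [ 0.592 -0.1    0.108] ((593.6316528320312, -100.86326599121094), (84.10244750976562, 40.25142288208008), 70.96395111083984)
magtops 878 [ 0.558 -0.202  0.108] ((558.3648071289062, -203.32687377929688), (85.14617156982422, 39.59425354003906), 71.43697357177734)
magtops 894 [ 0.523 -0.304  0.108] ((523.19482421875, -306.2574157714844), (85.34501647949219, 40.61180877685547), 70.58000946044922)
cradle 1031 [0.591 0.21  0.051] ((720.7527465820312, 309.51092529296875), (542.845947265625, 131.77491760253906), 40.98149871826172)
R 0.1 [ 0.494 -0.299  0.165] [ 6.185  8.234 -1.538] [-2.968 -3.11   8.152]
R 0.005 [ 0.532 -0.312  0.079] [ 7.135  7.91  -3.691] [-2.968 -3.11   8.152]
M 0.1 [ 0.527 -0.193  0.165] [ 6.998 10.881 -1.548] [-2.968 -3.11   8.152]
M 0.005 [ 0.565 -0.206  0.079] [ 7.948 10.558 -3.701] [-2.968 -3.11   8.152]
L 0.1 [ 0.564 -0.092  0.165] [ 7.923 13.394 -1.548] [-2.968 -3.11   8.152]
L 0.005 [ 0.602 -0.105  0.079] [ 8.873 13.07  -3.701] [-2.968 -3.11   8.152]
```

Emit:
{"name": "drive_tool", "arguments": {"targets": [[0.62,0.82,-0.15,-0.3,-0.31,0.82],[0.62,0.82,-0.15,-0.3,-0.31,0.82],[0.62,0.82,-0.15,-0.3,-0.31,0.82],[0.62,0.82,-0.15,-0.3,-0.31,0.82],[0.62,0.82,-0.15,-0.3,-0.31,0.82]], "claw": 0.75, "newtons": 35}}

```text
t: 1.78
eef_pos: [0.3719, -0.463, 0.1967]
ee_rot: [-2.92, 0.047, -2.327]
force: [0.7, -0.4, -0.9]
width: 0.0657
```

Emit:
{"name": "drive_tool", "arguments": {"targets": [[0.62,0.82,-0.15,-0.3,-0.31,0.82],[0.62,0.82,-0.15,-0.3,-0.31,0.82],[0.62,0.82,-0.15,-0.3,-0.31,0.82],[0.62,0.82,-0.15,-0.3,-0.31,0.82],[0.6,0.85,-0.19,-0.27,-0.32,0.77]]}}

```text
t: 2.4
eef_pos: [0.4955, -0.2976, 0.1656]
ee_rot: [-2.701, -0.001, -1.897]
force: [-0.4, -0.5, 0.4]
width: 0.0655
```

```bash
python3 - <<'E'
from h import *
p,d=snap("top","c.png"); T=cloud("top",d)
k=arm.get_calibration("top")
for uv in [(203,211),(197,160),(118,222),(110,168),(195,218)]:
    n=cv2.undistortPoints(np.array([[uv]],float),np.array(k["mtx"]),np.array(k["dist_coeffs"])).ravel()
    r=rot(k)@np.array([n[0],-n[1],-1]); o=np.array(k["origin"])
    print(uv,"depthpt",T[uv[1],uv[0]],[o+r*((z-o[2])/r[2]) for z in (.02,.17)])
s=arm.get_state();print(s["eef_pos"],s["ee_rot"],s["force"],s["width"],s["q"])
M=goalR(-19)
for p in [(.535,-.311,.0745)]:
  for o in (.1,.05,.006): print(*delta(np.array(p)-M[:,2]*o,M))
E
```

```text
(203, 211) depthpt [0.624 0.113 0.071] [array([0.629, 0.122, 0.02 ]), array([0.614, 0.095, 0.17 ])]
(197, 160) depthpt [0.728 0.127 0.079] [array([0.74 , 0.139, 0.02 ]), array([0.708, 0.109, 0.17 ])]
(118, 222) depthpt [0.592 0.248 0.176] [array([0.603, 0.307, 0.02 ]), array([0.592, 0.25 , 0.17 ])]
(110, 168) depthpt [ 0.725  0.339 -0.001] [array([0.721, 0.331, 0.02 ]), array([0.692, 0.271, 0.17 ])]
(195, 218) depthpt [0.601 0.11  0.168] [array([0.614, 0.139, 0.02 ]), array([0.601, 0.11 , 0.17 ])]
[ 0.496 -0.295  0.164] [-2.701 -0.001 -1.892] [-2.081  2.758 -2.737] 0.06552373476959664 [-0.155  0.027 -0.738  0.196 -0.377 -0.332]
[-0.018 -0.049  0.026] [ 0.022  0.037 -0.097]
[ 0.482 -0.221 -1.107] [ 0.022  0.037 -0.097]
[ 0.921 -0.372 -2.103] [ 0.022  0.037 -0.097]
```

View pics/c.png

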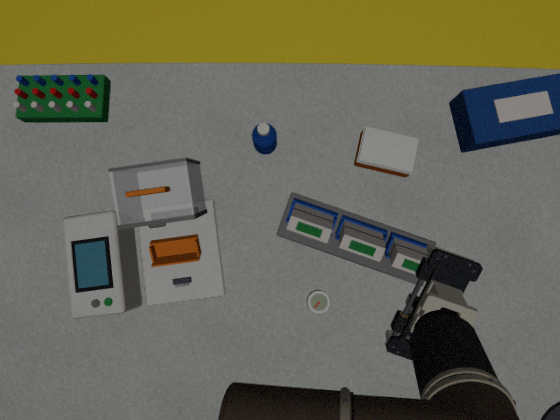

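Emit:
{"name": "drive_tool", "arguments": {"targets": [[0.31,-0.12,-0.7,0,0,0],[0.31,-0.12,-0.7,0,0,-0.1],[0.3,-0.13,-0.7,0,0,0],[0,0,0,0,0,0]]}}

```text
t: 2.95
eef_pos: [0.5295, -0.3151, 0.0802]
ee_rot: [-2.713, 0.002, -1.908]
force: [-0.9, -0.1, -0.2]
width: 0.0658
```

Emit:
{"name": "drive_tool", "arguments": {"targets": [[0,0,0,0,0,0],[0,0,0,0,0,0],[0,0,0,0,0,0],[0,0,0,0,0,0]], "claw": 0.2, "newtons": 35}}

```text
t: 3.45
eef_pos: [0.5311, -0.3148, 0.0834]
ee_rot: [-2.707, 0.003, -1.909]
force: [-1.0, -0.1, 1.5]
width: 0.031
```

Emit:
{"name": "drive_tool", "arguments": {"targets": [[-0.08,0.03,0.18,0,0,0],[-0.08,0.03,0.18,0,0,0],[0,0,0,0,0,0],[0,0,0,0,0,0],[0,0,0,0,0,0]]}}

```text
t: 4.08
eef_pos: [0.5243, -0.3125, 0.0967]
ee_rot: [-2.709, 0.003, -1.909]
force: [0.3, 0.2, 0.1]
width: 0.0295
```

```bash
cat > f.py <<'E'
from h import *
F=[]
for i in range(8): snap("scene"); F.append(arm.get_state()["force"])
s=arm.get_state();print(np.mean(F,0),np.std(F,0),s["eef_pos"],s["width"],s["moment"])
E
python3 f.py
```

```text
[ 0.035  0.009 -1.214] [0.5   0.414 0.428] [ 0.525 -0.313  0.097] 0.02958317646183415 [ 0.522  1.594 -0.041]
```

Emit:
{"name": "drive_tool", "arguments": {"targets": [[0.08,-0.03,-0.18,0,0,0],[0.08,-0.03,-0.18,0,0,0],[0,0,0,0,0,0]]}}

```text
t: 4.85
eef_pos: [0.5304, -0.3151, 0.0825]
ee_rot: [-2.709, 0.002, -1.908]
force: [-0.3, -0.7, -0.9]
width: 0.0296
```

Emit:
{"name": "drive_tool", "arguments": {"targets": [[0,0,0,0,0,0],[0,0,0,0,0,0],[0,0,0,0,0,0],[-0.33,0.11,0.73,0,0,0],[-0.32,0.11,0.74,0,0,0]], "claw": 0.75}}

```text
t: 5.48
eef_pos: [0.5075, -0.3101, 0.1378]
ee_rot: [-2.706, -0.002, -1.912]
force: [1.2, -0.8, 0.5]
width: 0.0653
```

Emit:
{"name": "drive_tool", "arguments": {"targets": [[0.29,0.86,0,0,0,0],[0.29,0.86,0,0,0,0],[0.29,0.86,0,0,0,0],[0,0,0,0,0,0]]}}

```text
t: 5.98
eef_pos: [0.5427, -0.2063, 0.1381]
ee_rot: [-2.704, -0.004, -1.909]
force: [0.1, -0.7, -0.9]
width: 0.0658
```

```bash
python3 - <<'E'
from h import *
snap("scene","d.png")
M=goalR(-19); s=arm.get_state(); print(s["eef_pos"],s["width"],s["force"])
for n in ["mag_a_center"]:
  for r in arm.landmark_of(n,"scene"): print(w(r["point"],"scene"),r["score"])
p=np.array((.569,-.2075,.0745))
print(*delta(p-M[:,2]*.006,M))
E
```

```text
[ 0.542 -0.207  0.138] 0.06569176769963196 [-0.258 -0.21  -0.374]
[ 0.603 -0.105  0.075] 0.82
[ 0.609  0.028 -1.452] [ 0.035 -0.007  0.088]
```

View pics/d.png

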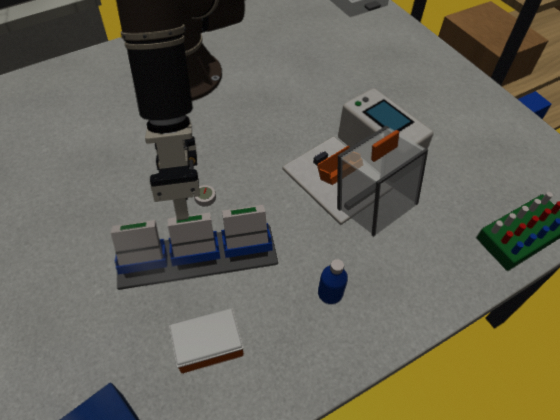

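Emit:
{"name": "drive_tool", "arguments": {"targets": [[0.2,0.01,-0.48,0,0,0],[0.2,0.01,-0.48,0,0,0],[0.2,0.01,-0.48,0,0,0],[0,0,0,0,0,0]]}}

```text
t: 6.58
eef_pos: [0.5702, -0.2227, 0.1225]
ee_rot: [-2.691, -0.02, -1.92]
force: [-8.0, 7.0, 11.9]
width: 0.0657
```

Emit:
{"name": "drive_tool", "arguments": {"targets": [[0,0,0,0,0,0],[0,0,0,0,0,0],[0,0,0,0,0,0],[0,0,0,0,0,0]], "claw": 0.2}}

```text
t: 7.08
eef_pos: [0.5718, -0.2225, 0.1258]
ee_rot: [-2.685, -0.019, -1.92]
force: [-18.5, 8.3, 34.3]
width: 0.0317
```

Emit:
{"name": "drive_tool", "arguments": {"targets": [[-0.08,0.03,0.18,0,0,0],[-0.08,0.03,0.18,0,0,0],[0,0,0,0,0,0],[0,0,0,0,0,0],[0,0,0,0,0,0]]}}

```text
t: 7.7
eef_pos: [0.5691, -0.2235, 0.1359]
ee_rot: [-2.685, -0.024, -1.921]
force: [0.7, -0.2, 0.1]
width: 0.0176
```

```bash
python3 f.py
```

```text
[-0.127  0.105  0.243] [0.436 0.424 0.715] [ 0.569 -0.223  0.136] 0.01785907607541271 [ 0.591  1.386 -0.033]
```

```bash
python3 - <<'E'
from h import *
p,_=snap("scene"); t,_=snap("top")
cv2.imwrite("pics/e.png",np.hstack([cv2.resize(p[130:330,80:300],None,fx=1.8,fy=1.8),cv2.resize(t[170:370,260:480],None,fx=1.8,fy=1.8)])[...,::-1])
s=arm.get_state();print(s["q"],s["joint_efforts"],s["t"])
for c in("scene","top"):
  for r in arm.landmark_of("mag_a_center",c)+arm.landmark_of("timer",c): print(c,w(r["point"],c),r["score"])
E
```

```text
[-0.124  0.103 -0.946  0.985 -0.143 -1.174] [ -0.061 -30.717  22.301   2.276   0.445   0.031] 8.2
scene [ 0.604 -0.106  0.075] 0.88
scene [ 0.437 -0.124 -0.   ] 0.63
top [ 0.605 -0.103  0.073] 0.79
top [0.533 0.169 0.075] 0.64
```

View pics/e.png

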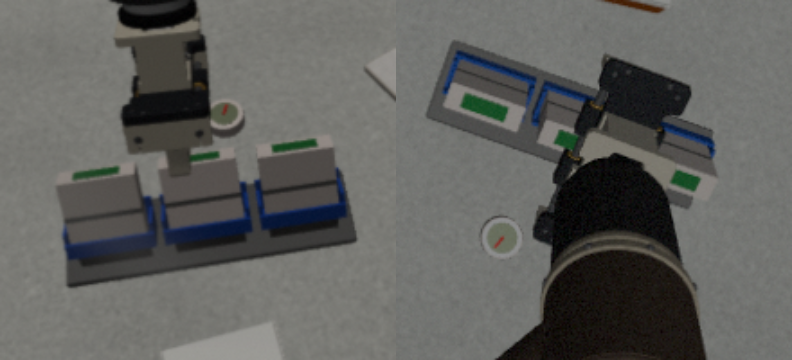

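Emit:
{"name": "drive_tool", "arguments": {"targets": [[-0.2,0.1,0.5,0,0,0],[-0.3,0.1,0.6,0,0,0],[-0.3,0.1,0.5,0,0,0],[0,0,0,0,0,0]]}}

```text
t: 8.9
eef_pos: [0.5383, -0.2103, 0.2023]
ee_rot: [-2.681, -0.021, -1.92]
force: [-0.1, 0.2, 0.5]
width: 0.0175
```

```bash
cat >> h.py <<'E'
def goal(yaw,p,o,phi=15,jaw=0):
    "TCP o above centre p along the lean, tool tilted phi about the jaw axis (fingers to -y), grasp point kept on the lean line"
    M=goalR(yaw); z0=M[:,2]; N=M@R.from_euler("y",phi,degrees=True).as_matrix()
    if N[:,2]@R.from_euler("z",yaw,degrees=True).as_matrix()[:,1]>0: N=M@R.from_euler("y",-phi,degrees=True).as_matrix()
    g=np.array(p)-z0*(o+.0188)-M[:,1]*jaw
    return g+N[:,2]*.0188,N
E
python3 - <<'E'
from h import *
s=arm.get_state();print(s["eef_pos"],s["q"],s["force"])
q,N=goal(-19,(.569,-.2075,.0745),.08); print(q,N[:,2],*delta(q,N))
q,N=goal(-19,(.569,-.2075,.0745),.006); print(q,*delta(q,N))
E
```

```text
[ 0.538 -0.21   0.202] [ 0.06  -0.036 -0.811  0.496 -0.421 -0.821] [-0.068  0.2    0.478]
[ 0.535 -0.201  0.148] [ 0.302 -0.378 -0.875] [-0.077  0.232 -1.368] [-1.857  0.895 -0.921]
[ 0.565 -0.211  0.081] [ 0.662 -0.023 -3.045] [-1.857  0.895 -0.921]
```

```bash
cat > kin.py <<'E'
from h import *
from scipy.optimize import least_squares
import itertools,json,os
e=lambda a,t:R.from_euler(a,t).as_matrix()
def fk(q,p,s4,s6,off):
    h,a1,d,L2,a3,Lf,Lt=p
    A=e("z",q[0]); B=A@e("y",q[1]); C=B@e("y",-q[2]); D=C@e("x",s4*q[3])@e("y",-q[4])
    W=A@np.array([a1,d,h])+B@np.array([0,0,L2])+C@np.array([Lf,0,a3])
    E=D@e("x",s6*q[5]); O=E@np.array([[0,0,1],[np.sin(off),np.cos(off),0],[-np.cos(off),np.sin(off),0]]) 
    return W+E[:,0]*Lt,O
LO=np.array([-3.07,-1.43,-1.02,-3.03,-3.05,-3.03]);HI=np.array([3.07,2.12,1.25,1.67,0,3.03])
D=[([-.908,.359,.012,0,-1.224,-.288],[.247,-.628,.227],[np.pi,0,-2.7668]),
([-.155,.027,-.738,.196,-.377,-.332],[.496,-.295,.164],[-2.701,-.001,-1.892]),
([-.124,.103,-.946,.985,-.143,-1.174],[.569,-.223,.136],[-2.685,-.024,-1.921]),
([.06,-.036,-.811,.496,-.421,-.821],[.538,-.210,.202],[-2.681,-.021,-1.92])]
E
cat > fit.py <<'E'
from kin import *
best=None
for s4,s6,off in itertools.product((1,-1),(1,-1),np.arange(4)*np.pi/2):
    f=lambda p:np.concatenate([np.r_[fk(q,p,s4,s6,off)[0]-x,.01*(p-np.array([.4,0,-.15,.4,0,.4,.2]))/10, .1*(R.from_matrix(fk(q,p,s4,s6,off)[1])*R.from_euler("xyz",r).inv()).as_rotvec()] for q,x,r in D])
    r=least_squares(f,[.4,0,-.15,.4,0,.4,.2])
    if best is None or r.cost<best[0]: best=(r.cost,s4,s6,off,r.x,f(r.x).reshape(4,-1)*1000)
print(best); json.dump([list(best[4]),best[1],best[2],best[3]],open("k.json","w"))
E
python3 fit.py
```

```text
(np.float64(0.0025529569211452524), -1, -1, np.float64(4.71238898038469), array([-0.246,  0.292, -0.189,  0.518,  0.15 ,  0.128,  0.115]), array([[  1.236,   3.125,  -4.629,  -0.646,   0.292,  -0.039,   0.118,
          0.15 ,  -0.272,  -0.085,   0.016,   0.013,   0.   ],
       [ 17.385,  15.352,  24.377,  -0.646,   0.292,  -0.039,   0.118,
          0.15 ,  -0.272,  -0.085,  -0.055,  -0.01 ,   0.054],
       [-10.652, -50.591,  -5.045,  -0.646,   0.292,  -0.039,   0.118,
          0.15 ,  -0.272,  -0.085,   0.105,  -0.033,   0.035],
       [-10.621,  30.188, -14.7  ,  -0.646,   0.292,  -0.039,   0.118,
          0.15 ,  -0.272,  -0.085,  -0.043,  -0.029,   0.003]]))
```

```bash
python3 - <<'E'
s=open('kin.py').read()
s=s.replace("h,a1,d,L2,a3,Lf,Lt=p","h,a1,d,L2,a3,Lf,Lt,x2,bx,by=p").replace("B@np.array([0,0,L2])","B@np.array([x2,0,L2])").replace("return W+E","return W+np.array([bx,by,0])+E")
open('kin.py','w').write(s)
s=open('fit.py').read()
a="[.4,0,-.15,.4,0,.4,.2"
s=s.replace(a+"]",a+",0,0,0]")
s=s.replace(".01*(p-","W*(p-").replace("best=None","best=None;W=.002")
open('fit.py','w').write(s)
E
python3 fit.py
```

```text
(np.float64(0.0018559046884255737), -1, -1, np.float64(4.71238898038469), array([-0.971,  0.18 , -0.605,  1.222,  0.063,  0.227, -0.054, -0.042,
        0.231,  0.38 ]), array([[  2.998,   0.986,  -2.891,  -0.274,   0.036,  -0.091,   0.164,
          0.013,  -0.035,  -0.051,  -0.008,   0.046,   0.076,   0.016,
          0.013,   0.   ],
       [ -5.398,  26.475,  25.122,  -0.274,   0.036,  -0.091,   0.164,
          0.013,  -0.035,  -0.051,  -0.008,   0.046,   0.076,  -0.055,
         -0.01 ,   0.054],
       [ -5.34 , -41.236,  -3.832,  -0.274,   0.036,  -0.091,   0.164,
          0.013,  -0.035,  -0.051,  -0.008,   0.046,   0.076,   0.105,
         -0.033,   0.035],
       [  7.741,  13.774, -18.399,  -0.274,   0.036,  -0.091,   0.164,
          0.013,  -0.035,  -0.051,  -0.008,   0.046,   0.076,  -0.043,
         -0.029,   0.003]]))
```

```bash
sed -i 's/x2,bx,by=p/x2,wy,wz,vy,vz=p/; s/+np.array(\[bx,by,0\])+E/+D@np.array([0,wy,wz])+E@np.array([0,vy,vz])+E/' kin.py; sed -i 's/,0,0,0\]/,0,0,0,0,0]/g' fit.py; python3 fit.py
```

```text
(np.float64(2.528779672501867e-08), -1, -1, np.float64(4.71238898038469), array([ 0.197,  0.004,  0.003,  0.599,  0.001,  0.462,  0.376, -0.004,
       -0.192, -0.   , -0.002,  0.002]), array([[-0.   , -0.   ,  0.   , -0.041,  0.001,  0.031,  0.04 ,  0.   ,
         0.012,  0.035, -0.001, -0.038, -0.   , -0.   ,  0.   ,  0.016,
         0.013,  0.   ],
       [ 0.   ,  0.   , -0.   , -0.041,  0.001,  0.031,  0.04 ,  0.   ,
         0.012,  0.035, -0.001, -0.038, -0.   , -0.   ,  0.   , -0.055,
        -0.01 ,  0.054],
       [-0.   , -0.   ,  0.   , -0.041,  0.001,  0.031,  0.04 ,  0.   ,
         0.012,  0.035, -0.001, -0.038, -0.   , -0.   ,  0.   ,  0.105,
        -0.033,  0.035],
       [ 0.   ,  0.   ,  0.   , -0.041,  0.001,  0.031,  0.04 ,  0.   ,
         0.012,  0.035, -0.001, -0.038, -0.   , -0.   ,  0.   , -0.043,
        -0.029,  0.003]]))
```

```bash
cat >> kin.py <<'E'
if os.path.exists("k.json"): KP=json.load(open("k.json"))
def ik(p,M,q0):
    f=lambda q:np.r_[fk(q,*KP)[0]-p,.3*(R.from_matrix(fk(q,*KP)[1])*R.from_matrix(M).inv()).as_rotvec()]
    r=least_squares(f,np.clip(q0,LO+1e-3,HI-1e-3),bounds=(LO,HI)); return r.x,r.cost
E
python3 - <<'E'
from kin import *
seeds=[arm.get_state()["q"],[.1,.1,-.9,-1.5,-.3,1],[.3,.1,-.9,-2.8,-.3,2.5],[.1,.1,-.9,0.,-.3,0],[.1,.1,-.9,1.4,-.3,-1]]
T={"M":(-19,(.569,-.2075,.0745)),"L":(-19,(.604,-.106,.0745)),"C":(8.6,(.532,.173,.075))}
for n,(yaw,p) in T.items():
  for phi in (-40,-30,-20,-10,0,10,20,30):
    for o in (.1,.006):
      g=goal(yaw,p,o,abs(phi)) if phi>=0 else None
      if phi<0:
        # mirror: fingers towards +y
        M=goalR(yaw); y=R.from_euler("z",yaw,degrees=True).as_matrix()[:,1]
        N=min((M@R.from_euler("y",s*phi,degrees=True).as_matrix() for s in(1,-1)),key=lambda N:-N[:,2]@y)
        g=(np.array(p)-M[:,2]*(o+.0188)+N[:,2]*.0188,N)
      S=set()
      for s in seeds:
        q,c=ik(*g,s)
        if c<1e-7: S.add(tuple(q.round(2)))
      print(n,phi,o,[tuple(map(float,x)) for x in S])
E
```

```text
M -40 0.1 [(-0.6, 0.25, -0.24, -0.91, -1.1, 0.87)]
M -40 0.006 [(-0.6, 0.42, -0.21, -0.98, -1.02, 1.01)]
M -30 0.1 [(-0.45, 0.15, -0.32, -0.77, -0.89, 0.67)]
M -30 0.006 [(-0.47, 0.33, -0.3, -0.86, -0.8, 0.84)]
M -20 0.1 [(-0.25, 0.07, -0.44, -0.52, -0.67, 0.35)]
M -20 0.006 [(-0.29, 0.26, -0.4, -0.66, -0.56, 0.54)]
M -10 0.1 [(-0.03, 0.02, -0.64, -0.1, -0.45, -0.19)]
M -10 0.006 [(-0.07, 0.21, -0.62, -0.21, -0.28, -0.04)]
M 0 0.1 [(0.07, -0.01, -0.87, 0.52, -0.34, -0.86)]
M 0 0.006 []
M 10 0.1 [(0.08, 0.01, -0.97, 0.93, -0.42, -1.28)]
M 10 0.006 []
M 20 0.1 [(0.15, 0.06, -0.97, 1.06, -0.59, -1.48)]
M 20 0.006 [(-0.13, 0.24, -1.02, 1.67, -0.43, -1.88)]
M 30 0.1 [(0.24, 0.14, -0.95, 1.07, -0.78, -1.6)]
M 30 0.006 [(0.06, 0.31, -0.99, 1.45, -0.65, -1.87)]
L -40 0.1 [(-0.38, 0.18, -0.31, -0.95, -0.94, 0.75)]
L -40 0.006 [(-0.41, 0.37, -0.28, -1.04, -0.88, 0.93)]
L -30 0.1 [(-0.19, 0.1, -0.39, -0.74, -0.72, 0.46)]
L -30 0.006 [(-0.25, 0.29, -0.35, -0.88, -0.65, 0.68)]
L -20 0.1 [(0.05, 0.04, -0.54, -0.36, -0.49, -0.03)]
L -20 0.006 [(-0.02, 0.24, -0.48, -0.56, -0.4, 0.24)]
L -10 0.1 [(0.
[... 402 characters left out ...]
 1.14, -0.75, -1.83)]
C -40 0.1 [(0.08, 0.11, -0.4, -0.95, -0.95, 0.77)]
C -40 0.006 [(0.04, 0.31, -0.38, -1.06, -0.88, 0.98)]
C -30 0.1 [(0.3, 0.01, -0.49, -0.74, -0.71, 0.45)]
C -30 0.006 [(0.22, 0.22, -0.45, -0.91, -0.64, 0.72)]
C -20 0.1 [(0.59, -0.07, -0.66, -0.32, -0.46, -0.12)]
C -20 0.006 [(0.49, 0.16, -0.58, -0.57, -0.36, 0.23)]
C -10 0.1 [(0.77, -0.1, -0.91, 0.33, -0.32, -0.87)]
C -10 0.006 []
C 0 0.1 [(0.81, -0.08, -1.0, 0.73, -0.4, -1.31)]
C 0 0.006 []
C 10 0.1 [(0.89, -0.03, -0.99, 0.85, -0.57, -1.5)]
C 10 0.006 []
C 20 0.1 [(0.99, 0.05, -0.96, 0.86, -0.76, -1.61)]
C 20 0.006 []
C 30 0.1 [(1.06, 0.15, -0.9, 0.83, -0.93, -1.68)]
C 30 0.006 [(0.9, 0.31, -0.96, 1.12, -0.75, -1.89)]
```

```bash
cat >> h.py <<'E'
def goal2(yaw,p,o,phi=25,jaw=0):
    "as goal, fingers towards +y; jaw shifts along the thickness away from the robot"
    M=goalR(yaw); y=R.from_euler("z",yaw,degrees=True).as_matrix()[:,1]
    N=max((M@R.from_euler("y",s*phi,degrees=True).as_matrix() for s in(1,-1)),key=lambda N:N[:,2]@y)
    return np.array(p)-M[:,2]*(o+.0188)-M[:,1]*jaw+N[:,2]*.0188,N
E
python3 - <<'E'
from h import *
for o in (.10,.06,.01):
    q,N=goal2(-19,(.569,-.2075,.0745),o); print(o,q,*delta(q,N))
E
```

```text
0.1 [ 0.531 -0.186  0.167] [-0.184  0.607 -0.89 ] [ 3.815 -1.083  1.97 ]
0.06 [ 0.547 -0.191  0.13 ] [ 0.216  0.47  -1.796] [ 3.815 -1.083  1.97 ]
0.01 [ 0.567 -0.198  0.085] [ 0.715  0.298 -2.929] [ 3.815 -1.083  1.97 ]
```

Emit:
{"name": "drive_tool", "arguments": {"targets": [[-0.04,0.12,-0.1,0.76,-0.22,0.39],[-0.04,0.12,-0.1,0.76,-0.22,0.39],[-0.04,0.12,-0.2,0.76,-0.22,0.39],[-0.04,0.12,-0.25,0.76,-0.22,0.4],[-0.03,0.12,-0.24,0.76,-0.22,0.4]], "claw": 0.75}}

```text
t: 9.52
eef_pos: [0.5289, -0.1907, 0.1645]
ee_rot: [-2.675, 0.372, -1.721]
force: [-2.2, -0.4, -0.4]
width: 0.0615
```

```bash
cat > d.py <<'E'
import sys
from h import *
p=dict(R=(.535,-.311,.0745),M=(.569,-.2075,.0745),L=(.604,-.106,.0745),C=(.532,.173,.075))[sys.argv[1]]
s=arm.get_state();print(s["t"],s["eef_pos"],s["q"],s["force"],s["width"])
for o in sys.argv[2:]: print(o,*delta(*goal2(8.6 if sys.argv[1]=="C" else -19,p,float(o))))
E
python3 d.py M .1 .01; python3 - <<'E'
from h import *
for c in ("top","scene"):
    p,d=snap(c); 
    for r in arm.landmark_of("slot_mid",c)[:1]: print(c,w(r["point"],c),r["score"])
cv2.imwrite("pics/f.png",cv2.resize(p[130:330,80:300],None,fx=2,fy=2)[...,::-1])
E
```

```text
9.525 [ 0.529 -0.191  0.164] [-0.342  0.105 -0.386 -0.629 -0.757  0.497] [-2.214 -0.356 -0.383] 0.06148543724182179
.1 [0.05  0.117 0.056] [ 0.19  -0.105  0.098]
.01 [ 0.949 -0.193 -1.983] [ 0.19  -0.105  0.098]
top [ 0.57  -0.203  0.076] 0.76
```

View pics/f.png

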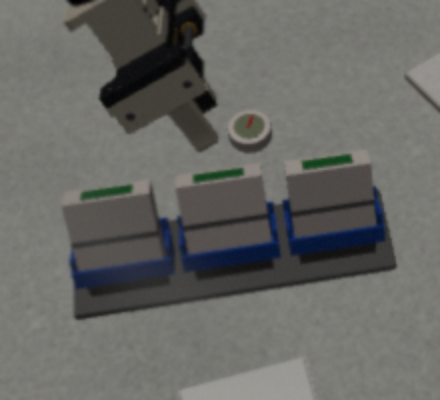

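Emit:
{"name": "drive_tool", "arguments": {"targets": [[0.23,-0.04,-0.48,0,0,0],[0.23,-0.04,-0.48,0,0,0],[0.23,-0.04,-0.48,0,0,0],[0.23,-0.04,-0.48,0,0,0],[0,0,0,0,0,0]]}}

```text
t: 10.35
eef_pos: [0.5645, -0.1958, 0.0867]
ee_rot: [-2.68, 0.369, -1.723]
force: [-0.5, 0.2, -0.2]
width: 0.0659
```

```bash
python3 d.py M .01
```

```text
10.35 [ 0.565 -0.196  0.087] [-0.35   0.265 -0.367 -0.728 -0.652  0.636] [-0.483  0.171 -0.181] 0.06587572029656062
.01 [ 0.059 -0.063 -0.039] [ 0.212 -0.155  0.097]
```

Tracking well. Correct the residual turn, grip, lift and weigh.

Emit:
{"name": "drive_tool", "arguments": {"targets": [[0.05,-0.05,-0.03,0.21,-0.15,0.1],[0,0,0,0,0,0]]}}

```text
t: 10.6
eef_pos: [0.5671, -0.199, 0.0877]
ee_rot: [-2.663, 0.393, -1.708]
force: [-0.6, 0.4, 0.0]
width: 0.0653
```

Emit:
{"name": "drive_tool", "arguments": {"targets": [[0,0,0,0,0,0],[0,0,0,0,0,0],[0,0,0,0,0,0],[0,0,0,0,0,0]], "claw": 0.2}}

```text
t: 11.1
eef_pos: [0.5673, -0.1986, 0.0871]
ee_rot: [-2.663, 0.394, -1.707]
force: [-1.2, 0.2, 0.1]
width: 0.0315
```

Emit:
{"name": "drive_tool", "arguments": {"targets": [[-0.08,0.03,0.18,0,0,0],[-0.08,0.03,0.18,0,0,0],[0,0,0,0,0,0],[0,0,0,0,0,0],[0,0,0,0,0,0]]}}

```text
t: 11.72
eef_pos: [0.5609, -0.1963, 0.1013]
ee_rot: [-2.663, 0.394, -1.707]
force: [-0.1, 0.6, -0.9]
width: 0.0299
```

```bash
python3 f.py; python3 d.py M .025
```

```text
[-0.076 -0.174 -1.435] [0.436 0.486 0.689] [ 0.561 -0.196  0.101] 0.029804646447848495 [-1.008  2.019 -0.013]
12.125 [ 0.561 -0.196  0.101] [-0.383  0.249 -0.352 -0.755 -0.703  0.674] [ 0.754 -0.273 -1.091] 0.029804646447848495
.025 [-0.001  0.001 -0.066] [-0.002  0.03   0.004]
```

Emit:
{"name": "drive_tool", "arguments": {"targets": [[0.08,-0.03,-0.18,0,0,0],[0.08,-0.03,-0.18,0,0,0],[0,0,0,0,0,0]]}}

```text
t: 12.5
eef_pos: [0.5676, -0.199, 0.0865]
ee_rot: [-2.663, 0.394, -1.707]
force: [-0.9, 0.2, -0.8]
width: 0.0299
```

Emit:
{"name": "drive_tool", "arguments": {"targets": [[0,0,0,0,0,0],[0,0,0,0,0,0],[0,0,0,0,0,0],[-0.3,0.1,0.68,0,0,0],[-0.3,0.1,0.68,0,0,0]], "claw": 0.75}}

```text
t: 13.12
eef_pos: [0.5429, -0.1906, 0.1416]
ee_rot: [-2.664, 0.394, -1.708]
force: [-0.0, 0.0, 0.1]
width: 0.065
```

Emit:
{"name": "drive_tool", "arguments": {"targets": [[0.29,0.86,0,0,0,0],[0.29,0.86,0,0,0,0],[0.29,0.84,0,0,0,0],[0,0,0,0,0,0]]}}

```text
t: 13.62
eef_pos: [0.5784, -0.0859, 0.1418]
ee_rot: [-2.662, 0.394, -1.703]
force: [-0.1, -0.3, -0.3]
width: 0.0655
```

```bash
python3 d.py L .07 .01
```

```text
13.625 [ 0.578 -0.086  0.142] [-0.09   0.123 -0.443 -0.633 -0.573  0.325] [-0.146 -0.292 -0.295] 0.06550732586199662
.07 [-0.012 -0.067 -0.057] [-0.003  0.038 -0.027]
.01 [ 0.587 -0.274 -1.417] [-0.003  0.038 -0.027]
```

Emit:
{"name": "drive_tool", "arguments": {"targets": [[0.2,-0.1,-0.47,0,0,0],[0.2,-0.09,-0.47,0,0,0],[0.19,-0.08,-0.47,0,0,0],[0,0,0,0,0,0]]}}

```text
t: 14.12
eef_pos: [0.6011, -0.0999, 0.0834]
ee_rot: [-2.666, 0.394, -1.709]
force: [-1.1, 0.9, 0.5]
width: 0.0652
```

Emit:
{"name": "drive_tool", "arguments": {"targets": [[0,0,0,0,0,0],[0,0,0,0,0,0],[0,0,0,0,0,0],[0,0,0,0,0,0]], "claw": 0.2, "newtons": 50}}

```text
t: 14.62
eef_pos: [0.6013, -0.0987, 0.0854]
ee_rot: [-2.663, 0.394, -1.706]
force: [-3.5, 0.7, 0.6]
width: 0.0315
```

Emit:
{"name": "drive_tool", "arguments": {"targets": [[-0.08,0.03,0.18,0,0,0],[-0.08,0.03,0.18,0,0,0],[0,0,0,0,0,0],[0,0,0,0,0,0],[0,0,0,0,0,0]]}}

```text
t: 15.25
eef_pos: [0.5953, -0.0967, 0.0992]
ee_rot: [-2.663, 0.394, -1.707]
force: [-0.3, 0.8, -4.4]
width: 0.0299
```

```bash
python3 f.py; python3 d.py L .025
```

```text
[-0.209  0.287 -3.99 ] [0.624 0.521 0.421] [ 0.595 -0.097  0.099] 0.029380079440859283 [-1.266  2.56  -0.016]
15.65 [ 0.595 -0.097  0.099] [-0.135  0.219 -0.416 -0.721 -0.541  0.456] [-1.414  0.151 -4.379] 0.029380079440859283
.025 [ 0.015  0.048 -0.016] [-0.002  0.03   0.004]
```

Emit:
{"name": "drive_tool", "arguments": {"targets": [[-0.15,0.05,0.34,0,0,0],[-0.2,0.07,0.46,0,0,0],[-0.2,0.07,0.46,0,0,0],[-0.15,0.05,0.34,0,0,0],[0,0,0,0,0,0]]}}

```text
t: 16.27
eef_pos: [0.5675, -0.0869, 0.1648]
ee_rot: [-2.66, 0.394, -1.705]
force: [-0.2, -0.1, -4.6]
width: 0.03
```

```bash
python3 d.py C .09; python3 - <<'E'
from h import *
for c in ("scene","top"):
    p,d=snap(c); T=cloud(c,d)
    for n in ("cradle_seat","slot_left","slot_mid","hood_tab"):
        L=[w(r["point"],c) for _ in range(3) for r in arm.landmark_of(n,c)[:1]]
        print(c,n,*L)
    h=cv2.cvtColor(p,cv2.COLOR_RGB2HSV); m=(h[...,0]<18)&(h[...,1]>150)&(h[...,2]>70)
    P=T[m]; ctr=np.array([.532,.173]); a=np.radians(8.6); Q=(P[:,:2]-ctr)@np.array([[np.cos(a),-np.sin(a)],[np.sin(a),np.cos(a)]])
    k=(abs(Q[:,0])<.06)&(abs(Q[:,1])<.08)&(P[:,2]<.12)&(P[:,2]>.01); Q=np.c_[Q,P[:,2]][k]
    print(c,len(Q),"x'y'z pct",np.percentile(Q,[1,50,99],axis=0).round(4).tolist())
    hi=Q[Q[:,2]>np.percentile(Q[:,2],99)-.008]; print("high rim",hi.mean(0),hi.min(0),hi.max(0))
E
```

```text
16.275 [ 0.568 -0.087  0.165] [-0.082  0.072 -0.452 -0.592 -0.601  0.269] [-0.236 -0.074 -4.614] 0.029980381942676618
.09 [-1.876  6.549 -0.166] [-0.012  0.053  4.598]
scene cradle_seat [0.527 0.172 0.079] [0.527 0.172 0.079] [0.527 0.172 0.079]
scene slot_left [ 0.607 -0.108  0.071] [ 0.607 -0.108  0.071] [ 0.607 -0.108  0.071]
scene slot_mid [ 0.532 -0.311  0.071] [ 0.532 -0.311  0.071] [ 0.532 -0.311  0.071]
scene hood_tab [0.647 0.187 0.203] [0.647 0.187 0.203] [0.647 0.187 0.203]
scene 288 x'y'z pct [[-0.0452, -0.0514, 0.022], [-0.0067, -0.0208, 0.0591], [0.0367, 0.0407, 0.071]]
high rim [-0.008 -0.014  0.067] [-0.019 -0.054  0.063] [0.031 0.045 0.072]
top cradle_seat [0.532 0.172 0.074] [0.532 0.172 0.074] [0.532 0.172 0.074]
top slot_left [ 0.606 -0.105  0.073] [ 0.606 -0.105  0.073] [ 0.606 -0.105  0.073]
top slot_mid [ 0.568 -0.207  0.072] [ 0.568 -0.207  0.072] [ 0.568 -0.207  0.072]
top hood_tab [0.649 0.187 0.206] [0.649 0.187 0.206] [0.649 0.187 0.206]
top 1194 x'y'z pct [[-0.015, -0.0514, 0.0316], [0.0117, -0.0015, 0.045], [0.0376, 0.045, 0.0696]]
high rim [ 0.001 -0.003  0.065] [-0.016 -0.052  0.062] [0.034 0.046 0.072]
```

Emit:
{"name": "drive_tool", "arguments": {"targets": [[-0.15,0.5,0,0,0,0.36],[-0.26,0.9,-0.03,0,0,0.62],[-0.26,0.9,-0.03,0,0,0.62],[-0.26,0.9,-0.03,0,0,0.62],[-0.26,0.9,-0.03,0,0,0.62]]}}

```text
t: 18.2
eef_pos: [0.5188, 0.0786, 0.1588]
ee_rot: [-2.663, 0.394, -1.406]
force: [-0.3, 0.5, -3.8]
width: 0.0299
```

Emit:
{"name": "drive_tool", "arguments": {"targets": [[-0.26,0.9,-0.03,0,0,0.62],[-0.26,0.9,-0.02,0,0,0.62],[-0.15,0.55,0,0,0.05,0.52],[0,0,0,0,0,0],[0,0,0,0,0,0]]}}

```text
t: 18.82
eef_pos: [0.493, 0.1707, 0.1566]
ee_rot: [-2.668, 0.395, -1.227]
force: [-0.4, -0.1, -4.5]
width: 0.0299
```

```bash
sed -i 's/C=(.532,.173,.075)/C=(.533,.1695,.0755)/' d.py; python3 d.py C .09 .035; python3 - <<'E'
from h import *
p,_=snap("scene"); t,d=snap("top"); T=cloud("top",d)
cv2.imwrite("pics/g.png",np.hstack([cv2.resize(p[80:260,260:460],None,fx=2,fy=2),cv2.resize(t[130:310,50:250],None,fx=2,fy=2)])[...,::-1])
for c in("scene","top"):
  for n in("mag_a_center","cradle_seat"):
    print(c,n,[(w(r["point"],c),r["score"]) for r in arm.landmark_of(n,c)])
E
```

```text
18.825 [0.493 0.171 0.157] [ 0.412 -0.001 -0.547 -0.6   -0.583  0.269] [-0.416 -0.054 -4.453] 0.029860055412043424
.09 [0.013 0.021 0.051] [-0.013 -0.023  0.004]
.035 [ 0.587  0.108 -1.196] [-0.013 -0.023  0.004]
scene mag_a_center [(array([0.494, 0.167, 0.145]), 0.66), (array([ 0.44 , -0.128,  0.004]), 0.55)]
scene cradle_seat [(array([0.53 , 0.176, 0.079]), 0.73)]
top mag_a_center [(array([ 0.436, -0.122,  0.003]), 0.15)]
top cradle_seat []
```

View pics/g.png

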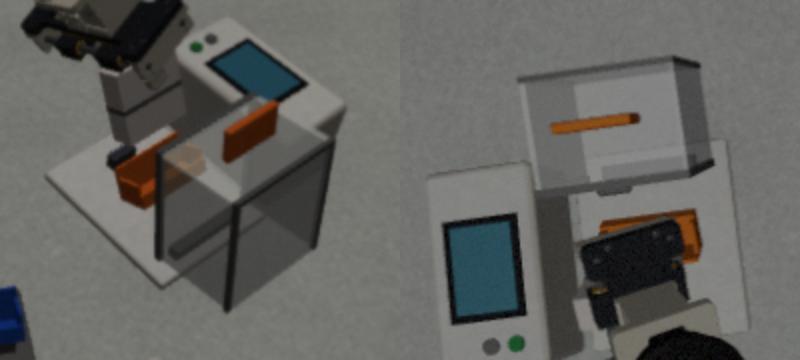

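```bash
python3 - <<'E'
from h import *
p,d=snap("scene"); T=cloud("scene",d)
a=np.radians(8.6); Y=R.from_euler("z",a).as_matrix(); L=np.array([-.423,0,.906]); t=np.array([.906,0,.423])
Q=(T-np.array([.533,.1715,.0755]))@Y   # reader axes
l=Q@L; th=Q@t; y=Q[...,1]
m=(abs(th-.015)<.012)&(abs(y)<.07)&(l>.02)&(l<.14)
for l0 in np.arange(.03,.14,.008):
    k=m&(abs(l-l0)<.004)
    if k.sum()>4: print(round(l0,3),k.sum(),np.percentile(y[k],[2,98]).round(4),np.median(th[k]).round(4))
h=cv2.cvtColor(p,cv2.COLOR_RGB2HSV); o=(h[...,0]<18)&(h[...,1]>150)&(h[...,2]>70)&(abs(y)<.07)&(abs(Q[...,0])<.06)&(T[...,2]<.1)&(T[...,2]>.01)
for l0 in np.arange(-.045,.01,.006):
    k=o&(abs(l-l0)<.003)
    if k.sum()>4: print("cr",round(l0,3),k.sum(),np.percentile(y[k],[2,98]).round(4),np.percentile(th[k],[2,98]).round(4))
E
```

```text
0.038 104 [-0.042  0.041] 0.0118
0.046 104 [-0.043  0.041] 0.012
0.054 108 [-0.043  0.04 ] 0.012
0.062 110 [-0.043  0.04 ] 0.0119
0.07 106 [-0.043  0.041] 0.0126
0.078 115 [-0.042  0.043] 0.0122
0.086 96 [-0.042  0.043] 0.0121
0.094 86 [-0.042  0.04 ] 0.0125
0.102 79 [-0.042  0.041] 0.0126
0.11 50 [-0.043  0.041] 0.0124
0.118 45 [-0.042 -0.018] 0.0116
cr -0.039 40 [-0.041 -0.003] [-0.018  0.022]
cr -0.033 11 [-0.025  0.013] [-0.071 -0.014]
cr -0.027 14 [-0.047 -0.025] [-0.018  0.024]
cr -0.021 11 [-0.049 -0.03 ] [-0.017  0.023]
cr -0.015 21 [-0.05  -0.024] [-0.016  0.02 ]
cr -0.009 14 [-0.049 -0.023] [-0.018  0.018]
cr -0.003 53 [-0.046  0.045] [-0.021 -0.014]
cr 0.003 17 [-0.041  0.043] [-0.019 -0.013]
```

Emit:
{"name": "drive_tool", "arguments": {"targets": [[0.17,0.04,0.12,0,0,0],[0.2,0.03,-0.43,0,0,0],[0.2,0.03,-0.43,0,0,0],[0.2,0.03,-0.43,0,0,0],[0,0,0,0,0,0]]}}

```text
t: 19.8
eef_pos: [0.5242, 0.1758, 0.1088]
ee_rot: [-2.671, 0.395, -1.229]
force: [0.6, 0.4, -3.4]
width: 0.0297
```

```bash
cat > m.py <<'E'
from h import *
F=[]
for i in range(4): p,d=snap("scene"); F.append(arm.get_state()["force"])
s=arm.get_state()
T=cloud("scene",d)
a=np.radians(8.6); Y=R.from_euler("z",a).as_matrix(); L=np.array([-.423,0,.906]); t=np.array([.906,0,.423])
Fr=np.mean(F,0)@Y; print("t",s["t"],"F lean,th,y",Fr@L,Fr@t,Fr[1],"pos",s["eef_pos"],"w",s["width"])
Q=(T-np.array([.533,.1715,.0755]))@Y; l=Q@L; th=Q@t; y=Q[...,1]
h=cv2.cvtColor(p,cv2.COLOR_RGB2HSV)
m=(abs(th-.018)<.014)&(abs(y)<.07)&(h[...,1]<90)&(l>-.02)
for l0 in np.arange(-.016,.1,.016):
    k=m&(abs(l-l0)<.006)
    if k.sum()>4: print(round(l0,3),k.sum(),np.percentile(y[k],[2,98]).round(4),np.median(th[k]).round(4))
k=m&(abs(y)<.015)&(abs(th-np.median(th[m]))<.004); print("top l",np.percentile(l[k],98))
o=(h[...,0]<18)&(h[...,1]>150)&(h[...,2]>70)&(abs(y)<.07)&(abs(Q[...,0])<.06)&(T[...,2]<.1)&(T[...,2]>.01)
print("orange y",np.percentile(y[o],[1,99]),"th",np.percentile(th[o],[1,99]))
cv2.imwrite("pics/last.png",cv2.resize(p[60:260,240:460],None,fx=3,fy=3)[...,::-1])
E
python3 m.py
```

```text
t 20.0 F lean,th,y -3.5452174575078015 -1.551971456434378 -0.09419848590715516 pos [0.524 0.176 0.111] w 0.029632351541239516
-0.016 32 [-0.043 -0.026] 0.0208
0.0 48 [-0.042 -0.022] 0.0202
0.016 86 [-0.042  0.036] 0.0207
0.032 126 [-0.042  0.043] 0.0213
0.048 88 [-0.042  0.042] 0.0212
0.064 40 [-0.042 -0.02 ] 0.0202
0.096 27 [-0.066 -0.052] 0.0161
top l 0.04776984782847585
orange y [-0.05  -0.011] th [-0.066  0.023]
```

View pics/last.png

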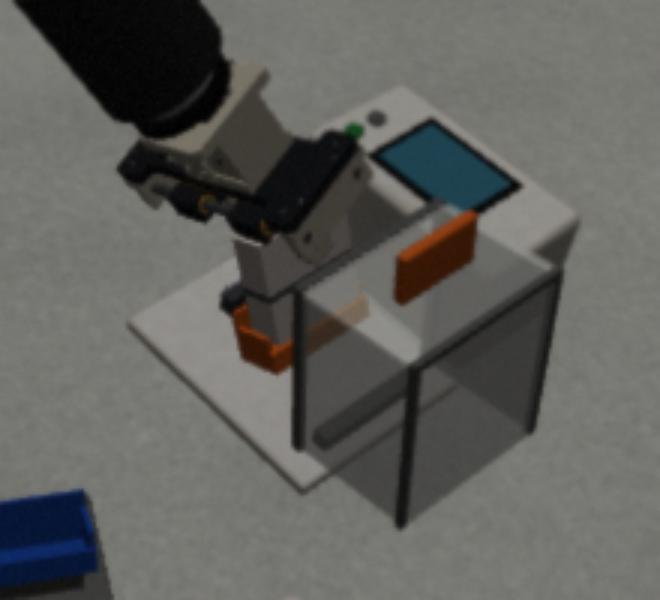

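Emit:
{"name": "drive_tool", "arguments": {"targets": [[-0.06,-0.01,-0.03,0,0,0],[0.05,0.01,-0.11,0,0,0],[0.05,0.01,-0.11,0,0,0],[0.05,0,-0.1,0,0,0],[0,0,0,0,0,0]]}}

```text
t: 20.62
eef_pos: [0.5273, 0.1763, 0.0951]
ee_rot: [-2.669, 0.395, -1.228]
force: [-0.5, -0.4, -4.0]
width: 0.03
```

```bash
python3 m.py
```

```text
t 20.825 F lean,th,y -3.713224138862664 -2.7137608749762476 0.07615644107152604 pos [0.527 0.176 0.096] w 0.029839431914350643
-0.016 34 [-0.042 -0.022] 0.017
0.0 55 [-0.043 -0.02 ] 0.0174
0.016 76 [-0.042  0.041] 0.0176
0.032 80 [-0.042  0.043] 0.0181
0.048 38 [-0.043 -0.022] 0.0172
0.08 26 [-0.067 -0.053] 0.0169
0.096 12 [-0.06  -0.051] 0.0246
top l 0.030302702901695656
orange y [-0.049 -0.025] th [-0.033  0.024]
```

Emit:
{"name": "drive_tool", "arguments": {"targets": [[0.03,0.01,-0.07,0,0,0],[0.03,0,-0.06,0,0,0],[0.03,0,-0.06,0,0,0],[0,0,0,0,0,0],[0,0,0,0,0,0]]}}

```text
t: 21.45
eef_pos: [0.5304, 0.1769, 0.0879]
ee_rot: [-2.67, 0.396, -1.228]
force: [-2.8, 0.9, -4.6]
width: 0.0296
```

```bash
python3 m.py
```

```text
t 21.65 F lean,th,y -3.4781592933673453 -5.788916747137262 1.1441822226634215 pos [0.53  0.177 0.088] w 0.029762745984536838
-0.016 42 [-0.042 -0.023] 0.0171
0.0 58 [-0.042 -0.02 ] 0.0173
0.016 75 [-0.042  0.041] 0.0176
0.032 63 [-0.042 -0.018] 0.0174
0.064 7 [-0.063 -0.059] 0.0252
0.08 37 [-0.067 -0.052] 0.0252
0.096 25 [-0.064 -0.058] 0.0213
top l 0.021821458868783034
orange y [-0.05  -0.032] th [-0.019  0.024]
```

Emit:
{"name": "drive_tool", "arguments": {"targets": [[-0.03,-0.01,-0.02,0,0,0],[0,0,0,0,0,0],[0,0,0,0,0,0]]}}

```text
t: 22.02
eef_pos: [0.5304, 0.1765, 0.088]
ee_rot: [-2.667, 0.395, -1.227]
force: [-1.3, 1.2, -2.6]
width: 0.0298
```

```bash
python3 m.py; python3 - <<'E'
from h import *
for c in ("scene","top"):
    p,d=snap(c); T=cloud(c,d); h=cv2.cvtColor(p,cv2.COLOR_RGB2HSV)
    m=(h[...,0]<18)&(h[...,1]>150)&(h[...,2]>70)&(T[...,2]>.15)&(T[...,1]>0); print(c,m.sum(),T[m].mean(0))
E
```

```text
t 22.225 F lean,th,y -1.8050294451341198 -2.076609295421578 1.0780075195905063 pos [0.53  0.177 0.088] w 0.029658969735105938
-0.016 40 [-0.043 -0.023] 0.0171
0.0 56 [-0.044 -0.019] 0.017
0.016 70 [-0.042  0.037] 0.0177
0.032 57 [-0.042 -0.019] 0.0173
0.064 7 [-0.064 -0.06 ] 0.0267
0.08 33 [-0.068 -0.05 ] 0.0252
0.096 22 [-0.065 -0.058] 0.0191
top l 0.019091398873834355
orange y [-0.05  -0.032] th [-0.02   0.025]
scene 117 [0.642 0.186 0.224]
top 209 [0.637 0.182 0.22 ]
```

View pics/last.png

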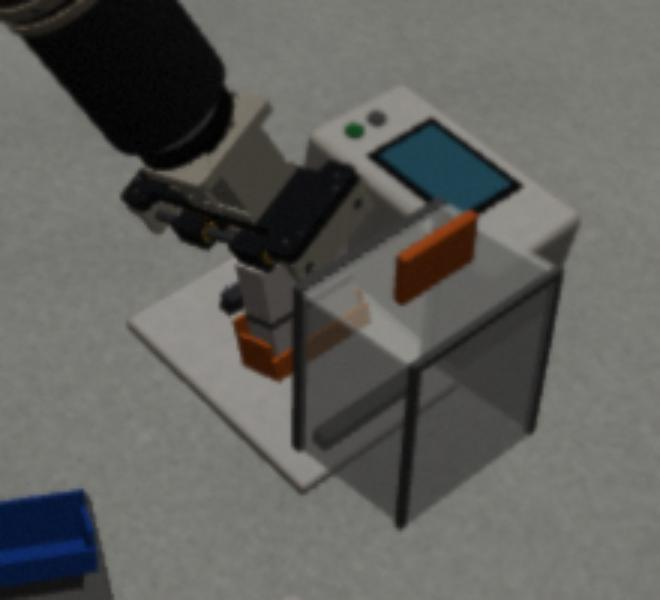

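Emit:
{"name": "drive_tool", "arguments": {"targets": [[0.03,0,-0.06,0,0,0],[0.03,0.01,-0.06,0,0,0],[0.02,0,-0.06,0,0,0],[0,0,0,0,0,0],[0,0,0,0,0,0]]}}

```text
t: 22.95
eef_pos: [0.5319, 0.177, 0.0832]
ee_rot: [-2.666, 0.397, -1.224]
force: [-25.2, -11.1, 38.4]
width: 0.0298
```

```bash
python3 m.py | head -6; python3 d.py C 0
```

```text
t 23.15 F lean,th,y 45.9828845803809 -7.55409357934203 -7.500852984644405 pos [0.532 0.177 0.083] w 0.029840071716035994
-0.016 38 [-0.042 -0.022] 0.0167
0.0 60 [-0.042 -0.019] 0.0171
0.016 61 [-0.042 -0.015] 0.0168
0.032 50 [-0.043 -0.019] 0.0159
0.064 14 [-0.065 -0.052] 0.0262
23.15 [0.532 0.177 0.083] [ 0.326  0.191 -0.487 -0.782 -0.525  0.541] [-24.67  -11.571  38.959] 0.029840071716035994
0 [-0.02   0.006 -0.152] [-0.034 -0.009 -0.023]
```

Emit:
{"name": "drive_tool", "arguments": {"targets": [[-0.03,0,0.07,0,0,0],[0,0,0,0,0,0]]}}

```text
t: 23.4
eef_pos: [0.5318, 0.1769, 0.0835]
ee_rot: [-2.668, 0.395, -1.227]
force: [-7.8, -4.1, 10.4]
width: 0.0298
```

```bash
python3 m.py | head -1
```

```text
t 23.6 F lean,th,y 13.310996268926745 -2.551117792508839 -2.896229502540522 pos [0.532 0.177 0.084] w 0.029569090143243066Traceback (most recent call last):
  File "m.py", line 14, in <module>
    k=m&(abs(y)<.015)&(abs(th-np.median(th[m]))<.004); print("top l",np.percentile(l[k],98))
                                                                     ~~~~~~~~~~~~~^^^^^^^^^
    return _quantile_unchecked(
        a, q, axis, out, overwrite_input, method, keepdims, weights)
    return _ureduce(a,
                    func=_quantile_ureduce_func,
    ...<5 lines>...
                    overwrite_input=overwrite_input,
                    method=method)
    r = func(a, **kwargs)
    result = _quantile(arr,
                       quantiles=q,
    ...<2 lines>...
                       out=out,
                       weights=wgt)
    slices_having_nans = np.isnan(arr[-1, ...])
                                  ~~~^^^^^^^^^
IndexError: index -1 is out of bounds for axis 0 with size 0
```

Emit:
{"name": "drive_tool", "arguments": {"targets": [[-0.01,0,0.02,0,0,0],[0,0,0,0,0,0]]}}

```text
t: 23.85
eef_pos: [0.5317, 0.1769, 0.0836]
ee_rot: [-2.668, 0.395, -1.227]
force: [-1.6, -0.3, 0.7]
width: 0.0302
```

Emit:
{"name": "drive_tool", "arguments": {"targets": [[0,0,0,0,0,0],[0,0,0,0,0,0],[0,0,0,0,0,0],[0,0,0,0,0,0]], "claw": 0.55}}

```text
t: 24.35
eef_pos: [0.5315, 0.1769, 0.084]
ee_rot: [-2.668, 0.395, -1.227]
force: [0.3, -0.5, 1.0]
width: 0.0483
```

Emit:
{"name": "drive_tool", "arguments": {"targets": [[-0.1,-0.02,0.23,0,0,0],[-0.21,-0.03,0.45,0,0,0],[-0.31,-0.05,0.68,0,0,0],[-0.31,-0.05,0.68,0,0,0],[-0.4,-0.05,0.6,0,0,0]]}}

```text
t: 24.98
eef_pos: [0.4778, 0.1687, 0.1913]
ee_rot: [-2.667, 0.395, -1.227]
force: [0.2, -0.1, 0.4]
width: 0.0484
```

```bash
python3 m.py; python3 d.py C .1;  python3 - <<'E'
from h import *
for c in ("scene","top"):
    p,d=snap(c); print(c,[(n,[(w(r["point"],c),round(r["score"],2)) for r in arm.landmark_of(n,c)[:4]]) for n in("mag_a_center","hood_tab","cradle_seat","hood_hinge")])
cv2.imwrite("pics/i.png",p[...,::-1])
E
```

```text
t 25.175 F lean,th,y 0.3414231967695285 -0.5910739842006351 -0.14019300631740847 pos [0.478 0.169 0.191] w 0.048453715875448826
-0.016 46 [-0.042 -0.019] 0.0139
0.0 66 [-0.043 -0.015] 0.0127
0.016 131 [-0.042  0.041] 0.0111
0.032 168 [-0.042  0.043] 0.01
top l 0.04049370355802337
orange y [-0.051 -0.032] th [-0.019  0.023]
25.175 [0.478 0.169 0.191] [ 0.449 -0.083 -0.558 -0.526 -0.623  0.157] [-0.053  0.558  0.275] 0.048453715875448826
.1 [ 0.283  0.045 -0.573] [-0.024 -0.001 -0.002]
scene [('mag_a_center', [(array([0.53 , 0.172, 0.072]), 0.62)]), ('hood_tab', [(array([0.649, 0.192, 0.205]), 0.9)]), ('cradle_seat', [(array([ 0.761, -0.267, -0.001]), 0.72)]), ('hood_hinge', [])]
top [('mag_a_center', [(array([0.539, 0.173, 0.075]), 0.58)]), ('hood_tab', [(array([0.647, 0.189, 0.206]), 0.95)]), ('cradle_seat', [(array([0.54 , 0.173, 0.072]), 0.69), (array([0.538, 0.174, 0.065]), 0.55)]), ('hood_hinge', [(array([ 0.533, -0.311,  0.073]), 0.7)])]
```

View pics/last.png

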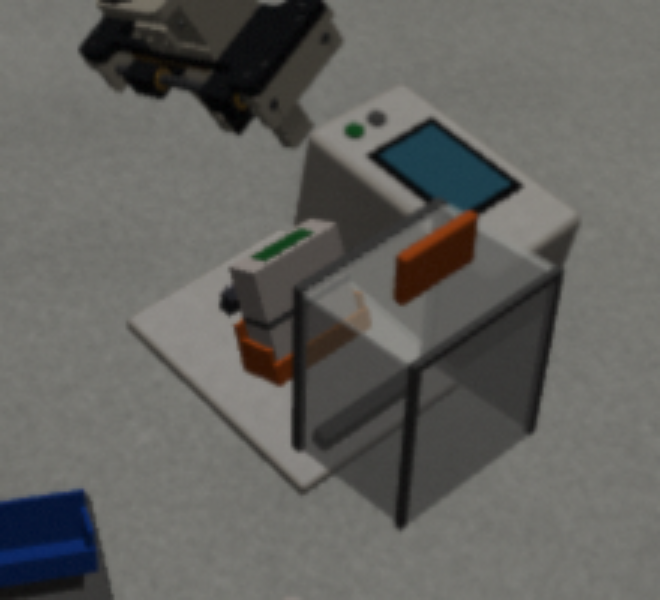

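```bash
cat > chk.py <<'E'
from h import *
for c in ("scene","top"):
    p,d=snap(c); T=cloud(c,d); h=cv2.cvtColor(p,cv2.COLOR_RGB2HSV)
    g=((h[...,0]>50)&(h[...,0]<85)&(h[...,1]>120)).astype(np.uint8); n,l,st,_=cv2.connectedComponentsWithStats(g)
    for i in range(1,n):
        P=T[l==i]
        if st[i,4]>25 and P[:,2].mean()>.09 and P[:,0].mean()<.66: print(c,"green",st[i,4],P.mean(0))
    for nm,yaw,q in [("R",-19,(.535,-.311,.0745)),("M",-19,(.569,-.2075,.0745)),("C",8.6,(.533,.1715,.0755))]:
        Y=R.from_euler("z",yaw,degrees=True).as_matrix(); Q=(T-np.array(q))@Y; L=np.array([-.423,0,.906]); t=np.array([.906,0,.423])
        a=Q@L; th=Q@t; y=Q[...,1]; m=(abs(th-.014)<.009)&(abs(y)<.04)&(a>-.02)&(a<.032)&(h[...,1]<90)
        if m.sum()>30: f=np.polyfit(a[m],th[m],1); print(c,nm,"front tilt deg",np.degrees(np.arctan(f[0])).round(1),"th at l=0",f[1].round(4),m.sum())
        o=(abs(y)<.03)&(abs(a-.0425)<.02)&(abs(th)<.011); 
        if o.sum()>30: f=np.polyfit(th[o],a[o],1); print(c,nm,"top face tilt",np.degrees(np.arctan(f[0])).round(1),"l",f[1].round(4),o.sum())
E
python3 chk.py
```

```text
scene green 42 [0.512 0.168 0.108]
scene green 62 [ 0.557 -0.201  0.122]
scene green 52 [ 0.525 -0.302  0.124]
scene R front tilt deg -3.4 th at l=0 0.0121 967
scene R top face tilt -28.3 l 0.0392 361
scene M front tilt deg -3.5 th at l=0 0.0127 947
scene M top face tilt -26.3 l 0.0395 306
scene C front tilt deg -5.0 th at l=0 0.0129 351
scene C top face tilt -21.5 l 0.0368 204
top green 189 [ 0.549 -0.201  0.109]
top green 189 [ 0.515 -0.304  0.11 ]
top green 46 [0.444 0.283 0.117]
top R front tilt deg -3.7 th at l=0 0.0126 401
top R top face tilt -17.3 l 0.04 407
top M front tilt deg -3.8 th at l=0 0.0139 412
top M top face tilt 2.2 l 0.0406 334
top C front tilt deg -5.8 th at l=0 0.0137 200
```

```bash
python3 - <<'E'
from kin import *
p,d=snap("scene"); T=cloud("scene",d)
print("bar pts",T[206,347],T[196,370],T[188,390])
q=np.array(arm.get_state()["q"]); C=R.from_euler("xyz",arm.get_state()["ee_rot"]).as_matrix()
for ang in (98.6,278.6):
    a=np.radians(ang); y=np.array([np.cos(a),np.sin(a),0]); z=np.array([0,0,-1.]); N=np.stack([np.cross(y,z),y,z],1)
    print(ang,"turn units",np.degrees((R.from_matrix(N)*R.from_matrix(C).inv()).as_rotvec())/6)
    for P in ([.478,.169,.28],[.668,.1925,.27],[.668,.1925,.198],[.51,.17,.17],[.45,.16,.088]):
        print(P,*min((ik(np.array(P),N,s) for s in (q,[.5,.3,-.3,0,-1,1.1],[.5,.3,-.3,0,-1,-2])),key=lambda r:r[1]))
E
```

```text
bar pts [0.648 0.119 0.056] [0.696 0.126 0.142] [0.707 0.163 0.157]
98.6 turn units [ -1.001   6.425 -15.384]
[0.478, 0.169, 0.28] [ 0.722  0.053 -0.255 -0.    -1.262 -2.143] 2.721204334201243e-23
[0.668, 0.1925, 0.27] [ 0.557  0.379  0.139  0.    -1.331 -1.978] 7.412754900199326e-23
[0.668, 0.1925, 0.198] [ 0.557  0.416  0.031  0.    -1.186 -1.978] 2.6514747933431133e-25
[0.51, 0.17, 0.17] [ 0.682  0.186 -0.363 -0.    -1.021 -2.102] 3.633113275962743e-21
[0.45, 0.16, 0.088] [ 0.749  0.185 -0.59  -0.    -0.796 -2.17 ] 5.753862550084768e-26
278.6 turn units [-6.262 -0.976 13.608]
[0.478, 0.169, 0.28] [ 0.722  0.044 -0.265 -0.    -1.262  0.999] 3.29473720813851e-21
[0.668, 0.1925, 0.27] [ 0.555  0.371  0.126  0.    -1.327  1.166] 2.6443852519175142e-20
[0.668, 0.1925, 0.198] [ 0.555  0.408  0.019  0.    -1.182  1.166] 5.633296706830878e-26
[0.51, 0.17, 0.17] [ 0.68   0.178 -0.374 -0.    -1.019  1.04 ] 2.3652184973648344e-20
[0.45, 0.16, 0.088] [ 0.748  0.177 -0.601  0.    -0.794  0.973] 2.8203575115483266e-23
```

Emit:
{"name": "drive_tool", "arguments": {"targets": [[0,0,0.6,-0.41,-0.06,0.9],[0,0,0.6,-0.42,-0.07,0.9],[0,0,0.6,-0.42,-0.07,0.9],[0,0,0.5,-0.42,-0.07,0.9],[0,0,0.3,-0.42,-0.06,0.9]], "claw": 0, "newtons": 20}}

```text
t: 26.45
eef_pos: [0.4784, 0.1689, 0.2948]
ee_rot: [-2.759, 0.192, -0.778]
force: [-0.5, -0.0, -0.4]
width: 0.004
```

Emit:
{"name": "drive_tool", "arguments": {"targets": [[0.3,0,0,-0.41,-0.06,0.9],[0.3,0,0,-0.42,-0.07,0.9],[0.3,0,0,-0.42,-0.07,0.9],[0.3,0,0,-0.42,-0.07,0.9],[0.3,0,0,-0.42,-0.06,0.9]]}}

```text
t: 27.08
eef_pos: [0.5386, 0.1689, 0.2933]
ee_rot: [-2.929, 0.05, -0.325]
force: [0.5, -0.5, 0.2]
width: 0.0004
```

Emit:
{"name": "drive_tool", "arguments": {"targets": [[0.6,0.1,0,-0.41,-0.06,0.9],[0.6,0.1,0,-0.42,-0.07,0.9],[0.6,0.1,0,-0.42,-0.07,0.9],[0.6,0.1,0,-0.42,-0.07,0.9],[0.6,0.1,0,-0.42,-0.06,0.9]]}}

```text
t: 27.7
eef_pos: [0.659, 0.1891, 0.2931]
ee_rot: [-3.142, -0.004, 0.143]
force: [0.1, -0.4, 0.3]
width: 0.0008
```

```bash
cat > e.py <<'E'
import sys
from h import *
a=np.radians(278.6); y=np.array([np.cos(a),np.sin(a),0]); z=np.array([0,0,-1.]); N=np.stack([np.cross(y,z),y,z],1)
s=arm.get_state();print(s["t"],s["eef_pos"],s["q"],s["force"],s["width"])
P=[float(v) for v in sys.argv[1:4]]; print(*delta(P,N))
E
python3 e.py .668 .1925 .198
python3 - <<'E'
from h import *
p,d=snap("scene","j.png"); t,_=snap("top")
cv2.imwrite("pics/j.png",np.hstack([cv2.resize(p[60:240,280:460],None,fx=2.2,fy=2.2),cv2.resize(t[130:310,60:240],None,fx=2.2,fy=2.2)])[...,::-1])
for r in arm.landmark_of("hood_tab","scene"): print(w(r["point"],"scene"),r["score"])
E
```

```text
27.7 [0.659 0.189 0.293] [ 0.564  0.344  0.139  0.001 -1.363  1.15 ] [ 0.072 -0.352  0.328] 0.0008380584740788567
[ 0.225  0.085 -2.378] [-0.005  0.033  0.067]
[0.65  0.19  0.207] 0.82
```

View pics/j.png

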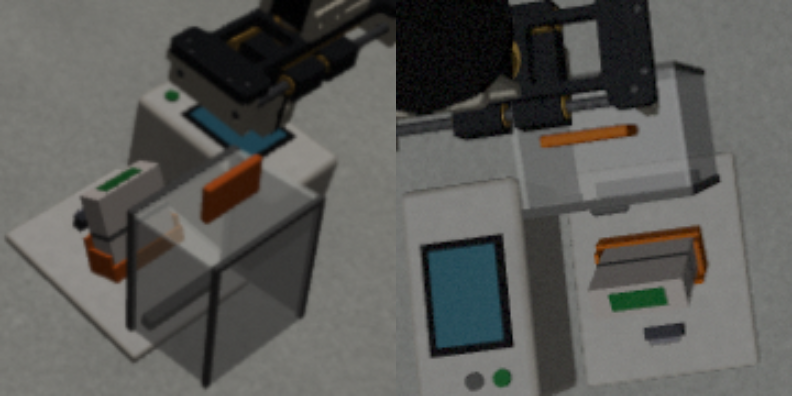

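Emit:
{"name": "drive_tool", "arguments": {"targets": [[0.28,0.09,0,0,0.03,0.07],[0,0,-0.7,0,0,0],[0,0,-0.8,0,0,0],[0,0,-0.83,0,0,0],[0,0,0,0,0,0]]}}

```text
t: 28.48
eef_pos: [0.668, 0.1916, 0.198]
ee_rot: [-3.14, 0.004, 0.146]
force: [0.2, 0.5, 0.4]
width: 0.0007
```

```bash
python3 e.py .668 .1925 .198; python3 - <<'E'
import numpy as np
# corner path in reader axes, hinge from tab at th0
for th0 in (1.33,1.4):
  f=lambda t:np.array([-.175*np.cos(t)+.065*np.sin(t),.175*np.sin(t)+.065*np.cos(t)])
  print(th0,[( [round(float(v),4) for v in (f(t)-f(th0)+.005*np.array([-np.cos(t),np.sin(t)])-.005*np.array([-np.cos(th0),np.sin(th0)]))/.04],t) for t in (1.3,1.2,1.1,1.,.9,.8,.7,.6,.5,.4,.3)])
E
```

```text
28.475 [0.668 0.192 0.198] [ 0.558  0.41   0.025 -0.003 -1.189  1.16 ] [0.166 0.512 0.364] 0.0007028977846895846
[-0.001  0.022 -0.   ] [-0.005 -0.035  0.037]
1.33 [([-0.1429, 0.013], 1.3), ([-0.621, 0.0253], 1.2), ([-1.0979, -0.0102], 1.1), ([-1.5689, -0.0931], 1.0), ([-2.0293, -0.2226], 0.9), ([-2.4745, -0.3974], 0.8), ([-2.8999, -0.6158], 0.7), ([-3.3014, -0.8756], 0.6), ([-3.675, -1.1742], 0.5), ([-4.0169, -1.5086], 0.4), ([-4.3238, -1.8754], 0.3)]
1.4 [([-0.4745, 0.06], 1.3), ([-0.9526, 0.0723], 1.2), ([-1.4295, 0.0368], 1.1), ([-1.9005, -0.0461], 1.0), ([-2.3608, -0.1756], 0.9), ([-2.806, -0.3505], 0.8), ([-3.2314, -0.5689], 0.7), ([-3.633, -0.8287], 0.6), ([-4.0066, -1.1272], 0.5), ([-4.3485, -1.4616], 0.4), ([-4.6553, -1.8285], 0.3)]
```

Emit:
{"name": "drive_tool", "arguments": {"targets": [[0,0,0.3,0,0,0],[-0.25,-0.04,0,0,0,0],[-0.25,-0.04,0.02,0,0,0],[-0.25,-0.04,0.02,0,0,0],[-0.25,-0.04,0,0,0,0]]}}

```text
t: 29.1
eef_pos: [0.6288, 0.1861, 0.2146]
ee_rot: [-3.139, -0.002, 0.148]
force: [1.2, 1.4, 1.2]
width: 0.0004
```

```bash
cat > tab.py <<'E'
from h import *
s=arm.get_state();print(s["t"],s["eef_pos"],s["force"])
for c in ("scene","top"):
    snap(c)
    for r in arm.landmark_of("hood_tab",c)[:1]: print(c,w(r["point"],c),r["score"])
E
python3 tab.py
```

```text
29.1 [0.629 0.186 0.215] [1.154 1.396 1.163]
scene [0.622 0.186 0.208] 0.95
top [0.62  0.187 0.21 ] 0.81
```

Emit:
{"name": "drive_tool", "arguments": {"targets": [[-0.49,-0.075,-0.03,0,0,0],[-0.48,-0.07,-0.08,0,0,0],[-0.45,-0.07,-0.13,0,0,0],[-0.45,-0.07,-0.17,0,0,0],[-0.42,-0.06,-0.22,0,0,0]]}}

```text
t: 29.92
eef_pos: [0.5374, 0.1722, 0.1884]
ee_rot: [-3.14, -0.001, 0.147]
force: [-0.1, 0.8, 1.7]
width: 0.0002
```

```bash
python3 tab.py
```

```text
29.925 [0.537 0.172 0.188] [-0.055  0.76   1.7  ]
scene [0.527 0.172 0.188] 0.93
top [0.526 0.172 0.186] 0.95
```

Emit:
{"name": "drive_tool", "arguments": {"targets": [[-0.4,-0.06,-0.27,0,0,0],[-0.37,-0.06,-0.3,0,0,0],[-0.25,-0.04,-0.26,0,0,0],[0,0,0,0,0,0],[0,0,0,0,0,0]]}}

```text
t: 30.75
eef_pos: [0.497, 0.1657, 0.1555]
ee_rot: [-3.14, 0.0, 0.147]
force: [-2.0, -0.9, 0.1]
width: 0.0003
```

```bash
python3 tab.py
```

```text
30.75 [0.497 0.166 0.155] [-1.976 -0.885  0.118]
scene [ 0.761 -0.267  0.002] 0.6
```

Emit:
{"name": "drive_tool", "arguments": {"targets": [[0,0,0.3,0,0,0],[-0.4,-0.06,0,0,0,0],[-0.4,-0.06,0,0,0,0],[-0.42,-0.06,-0.3,0,0,0],[0,0,0,0,0,0]]}}

```text
t: 31.58
eef_pos: [0.4462, 0.158, 0.1552]
ee_rot: [-3.14, -0.0, 0.148]
force: [0.4, 1.0, 0.5]
width: 0.0004
```

```bash
python3 tab.py; python3 tab.py; python3 e.py .448 .159 .11;python3 - <<'E'
from h import *
p,d=snap("scene")
cv2.imwrite("pics/k.png",cv2.resize(p[60:260,260:460],None,fx=2.5,fy=2.5)[...,::-1])
E
```

```text
31.575 [0.446 0.158 0.155] [0.437 1.039 0.526]
scene [0.444 0.16  0.102] 0.82
top [0.446 0.162 0.101] 0.72
31.775 [0.449 0.159 0.156] [0.409 0.175 0.311]
scene [0.445 0.158 0.101] 0.81
top [0.451 0.161 0.104] 0.88
31.975 [0.448 0.159 0.156] [ 0.754  0.09  -0.517 -0.001 -0.962  0.964] [ 0.181 -0.413 -0.997] 0.00039590591858510837
[-0.011  0.006 -1.138] [-0.021  0.007  0.028]
```

View pics/k.png

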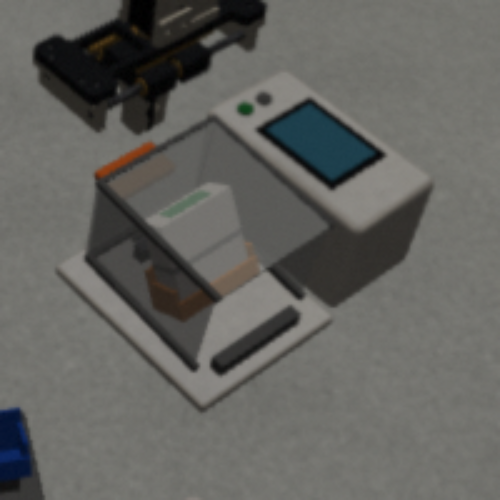

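Emit:
{"name": "drive_tool", "arguments": {"targets": [[0,0,-0.6,0,0,0],[0,0,-0.6,0,0,0],[0,0,-0.1,0,0,0],[0,0,-0.1,0,0,0],[0,0,0,0,0,0]]}}

```text
t: 32.65
eef_pos: [0.4484, 0.1589, 0.1004]
ee_rot: [-3.139, -0.002, 0.148]
force: [-0.4, 0.3, 0.4]
width: 0.0006
```

Emit:
{"name": "drive_tool", "arguments": {"targets": [[0,0,-0.1,0,0,0],[0,0,-0.1,0,0,0],[0,0,0,0,0,0]]}}

```text
t: 33.02
eef_pos: [0.4484, 0.1589, 0.0917]
ee_rot: [-3.139, -0.002, 0.147]
force: [-0.5, 0.0, 0.4]
width: 0.0006
```

Emit:
{"name": "drive_tool", "arguments": {"targets": [[0,0,-0.08,0,0,0],[0,0,-0.07,0,0,0],[0,0,0,0,0,0]]}}

```text
t: 33.4
eef_pos: [0.4485, 0.1589, 0.087]
ee_rot: [-3.14, -0.002, 0.148]
force: [-7.0, -0.6, 20.9]
width: 0.0006
```

```bash
python3 tab.py
```

```text
33.4 [0.449 0.159 0.087] [-6.952 -0.63  20.871]
scene [0.439 0.159 0.088] 0.69
top [0.441 0.159 0.087] 0.55
```

Emit:
{"name": "drive_tool", "arguments": {"targets": [[0,0,-0.06,0,0,0],[0,0,0,0,0,0]]}}

```text
t: 33.85
eef_pos: [0.4486, 0.1589, 0.0866]
ee_rot: [-3.14, -0.003, 0.149]
force: [-18.0, -1.4, 44.7]
width: 0.0007
```

Emit:
{"name": "drive_tool", "arguments": {"targets": [[0,0,0.5,0,0,0],[0,0,0.8,0,0,0],[-0.3,0,0.9,0,0,0],[-0.3,0,0.9,0,0,0],[0,0,0,0,0,0]]}}

```text
t: 34.48
eef_pos: [0.425, 0.1597, 0.2099]
ee_rot: [-3.136, -0.006, 0.148]
force: [0.9, -0.5, -0.9]
width: 0.0004
```

```bash
python3 tab.py; python3 chk.py; python3 - <<'E'
from h import *
p,d=snap("scene")
cv2.imwrite("pics/l.png",p[...,::-1])
for n in ("flask","tip_box","timer"):
  for r in arm.landmark_of(n,"scene")[:1]: print(n,w(r["point"],"scene"))
E
```

```text
34.475 [0.425 0.16  0.21 ] [ 0.853 -0.512 -0.909]
scene [0.442 0.159 0.089] 0.68
top [0.442 0.16  0.087] 0.95
scene green 64 [ 0.557 -0.202  0.122]
scene green 51 [ 0.514 -0.301  0.109]
scene R front tilt deg -3.5 th at l=0 0.0121 966
scene R top face tilt -27.5 l 0.0393 352
scene M front tilt deg -3.7 th at l=0 0.0128 954
scene M top face tilt -26.1 l 0.0393 306
scene C top face tilt -18.5 l 0.0615 107
top green 196 [ 0.549 -0.199  0.118]
top green 190 [ 0.515 -0.304  0.11 ]
top green 46 [0.444 0.283 0.117]
top R front tilt deg -3.9 th at l=0 0.0126 413
top R top face tilt -17.8 l 0.0401 410
top M front tilt deg -3.9 th at l=0 0.0139 414
top M top face tilt -1.2 l 0.0404 337
top C top face tilt -21.3 l 0.0606 240
flask [ 0.781 -0.01   0.001]
tip_box [ 0.761 -0.269  0.002]
timer [ 0.441 -0.126 -0.001]
```

```bash
python3 -c "
from station import arm
print(arm.job_done())"
```

```text
the job is handed in; nothing more can be done
None
```

I found the loaded magazine, stood it in the cradle and pressed the hood shut. The job was handed in at about 35 s of the 72 s allowed.

- **Weighing:** the right magazine read 1.2 N and the middle one 1.4 N, so both are empty and went back in the rack. The left one read 4.0 N, so it is the loaded one.
- **Cradle:** I pushed the loaded magazine in until it met a stop, then let go. Its top patch then sat about 15 mm lower than those in the rack, which fits the cradle having sunk. Its extra lean in the pocket was about 5°, against about 3.5° for the two in the rack.
- **Hood:** I swung it down to its catch, with the tab at 0.102 m, then pressed it to a hard stop. The tab stayed at 0.088 m after I let go, and the robot was clear of everything.
- **Bystanders:** the last readings show both empty magazines standing, and the bottle, tip box and timer within about 4 mm of where they started, which is the detector's own error.

**What went wrong:**
- The first descent on the middle magazine ran into a wrist joint limit. The fingers pressed its top with up to about 39 N and slipped off. The magazine stayed standing, and I regripped it with the wrist tilted.
- The wrist force briefly reached about 47 N when the magazine hit the bottom of the cradle and about 48 N on the final hood press. Both were through the fingers, as far as I could tell, and well under the 120 N wrist limit.
- I had used all 12 pictures, so I checked the final state by numbers only. Neither joint angle could be read directly, so both the cradle and the hood are judged from positions.

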